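# Strip the worn blades from a stone drag and check its face

### The job

Take the forked tool from its stand and use it, never your fingers, to push back the spring bar that holds each blade in the stone drag's head, so that every blade pops up; then slide every blade fully home, upright, into a slot of the blade case, one to a slot, and hang the tool upright in its stand again. Last of all, when every blade is in the case, lay the straightedge flat on the bench with its working edge flush along the drag head's bare front face, about centred on it. Leave the stone offcut, the small baluster and the brush where they are.

Things in the scene. Friction and masses are not known exactly. Their poses are not given: they have to be found in the camera images.
- drag: Head of a stone drag, fixed to the bench, 110 (x) by 200 (y) by 56 mm high; origin on the bench under the middle pocket. Pocket block: x -30 to +28, top z 56, with three upright pockets 42.5 (x) by 10.5 mm centred at x 0, y -62, 0, +62 (pockets 0, 1, 2). Behind it an open deck, top z 22, to x 69, then a bracket to x 79, top z 46. Over the deck three round spring bars run along x, axis z 40, at the pockets' y.
- drag_face (a point): Foot of the middle of the drag head's flat front face, at bench height; the face is 200 mm long, 56 mm high, runs along this frame's y and looks along its -x. Axes as drag.
- collar0 (a point): On the axis of spring bar 0 (6 mm thick), at the face toward the blade of its brass collar (20 mm diameter, 4 mm thick). Axes as drag. At rest 12 mm of clear bar lie between pocket block and this face; the deck is 18 mm below the axis. The fork straddles the bar there and pushes the collar toward +x.
- collar1 (a point): On the axis of spring bar 1 (6 mm thick), at the face toward the blade of its brass collar (20 mm diameter, 4 mm thick). Axes as drag. At rest 12 mm of clear bar lie between pocket block and this face; the deck is 18 mm below the axis. The fork straddles the bar there and pushes the collar toward +x.
- collar2 (a point): On the axis of spring bar 2 (6 mm thick), at the face toward the blade of its brass collar (20 mm diameter, 4 mm thick). Axes as drag. At rest 12 mm of clear bar lie between pocket block and this face; the deck is 18 mm below the axis. The fork straddles the bar there and pushes the collar toward +x.
- bar0 (a joint): How far spring bar 0 is pushed back (m): 0 at rest, stop at 0.016; the blade in pocket 0 is freed at about 0.012. Takes 3 to 9 N; springs back by itself. Once free, a sprung lifter (2.4 to 3.6 N) raises the blade 20 mm in about half a second, and the bar's nose returns underneath it. An empty pocket needs nothing.
- bar1 (a joint): How far spring bar 1 is pushed back (m): 0 at rest, stop at 0.016; the blade in pocket 1 is freed at about 0.012. Takes 3 to 9 N; springs back by itself. Once free, a sprung lifter (2.4 to 3.6 N) raises the blade 20 mm in about half a second, and the bar's nose returns underneath it. An empty pocket needs nothing.
- bar2 (a joint): How far spring bar 2 is pushed back (m): 0 at rest, stop at 0.016; the blade in pocket 2 is freed at about 0.012. Takes 3 to 9 N; springs back by itself. Once free, a sprung lifter (2.4 to 3.6 N) raises the blade 20 mm in about half a second, and the bar's nose returns underneath it. An empty pocket needs nothing.
- blade0_mid (a point): Steel blade of pocket 0, 68 mm tall, 8 mm thick (y), 0.1 to 0.16 kg. Foot 40 mm wide, 12 mm high; shank above 27 mm wide: the foot juts out 13 mm to +x, under the bar's nose, and cannot be pulled out until released. Point: centre of the shank, 34 mm above the underside, 6.5 mm to -x of the foot's centre; z up. Stands at drag z 59 mm held, 78 mm released.
- blade1_mid (a point): Steel blade of pocket 1, 68 mm tall, 8 mm thick (y), 0.1 to 0.16 kg. Foot 40 mm wide, 12 mm high; shank above 27 mm wide: the foot juts out 13 mm to +x, under the bar's nose, and cannot be pulled out until released. Point: centre of the shank, 34 mm above the underside, 6.5 mm to -x of the foot's centre; z up. Stands at drag z 59 mm held, 78 mm released.
- blade2_mid (a point): Steel blade of pocket 2, 68 mm tall, 8 mm thick (y), 0.1 to 0.16 kg. Foot 40 mm wide, 12 mm high; shank above 27 mm wide: the foot juts out 13 mm to +x, under the bar's nose, and cannot be pulled out until released. Point: centre of the shank, 34 mm above the underside, 6.5 mm to -x of the foot's centre; z up. Stands at drag z 59 mm held, 78 mm released.
- case_top (a point): Centre of the top of the loose wooden blade case, 66 (x) by 170 (y) by 40 mm high, 0.9 kg; three slots 43 (x) by 11 (y) mm, 35 mm deep, mouths chamfered 2 mm, centred at x 0, y -52, 0, +52 here. A blade goes in foot first, width along x, either way round; fully home its mid-point is 1 mm below this height and 33 mm of it stand out.
- se_grip (a point): Centre line of the black upright grip rib of the loose aluminium straightedge, 30 mm above its underside: rib 14 mm thick (x), 70 mm long (y), from 6 to 46 mm high. The plate is 70 (x) by 180 (y) by 6 mm, about 0.3 kg; it spans x -20 to +50 about this point, the working edge being at x +50 (the long edge farther from the rib).
- se_edge (a point): Middle of the working edge of the straightedge, at its underside; the edge runs along this frame's y and faces +x.
- fork_grip (a point): Centre of the forked tool's 20 mm square, 54 mm tall wooden handle, 90 mm above the prong tips; z up the tool, 0.12 kg. Below it a 34 mm square shoulder (58 to 64 mm above the tips), a shank 12 (x) by 20 (y) mm, and two prongs pointing down, 5 mm square, 20 mm long, 10 mm apart along y (20 mm over both). Same after a half turn.
- fork_tip (a point): Point midway between the prong tips of the forked tool; same axes.
- stand_top (a point): Centre of the top of the fixed wooden tool stand, 60 (x) by 66 (y) by 62 mm high, with an upright through-hole 20 (x) by 26 (y) mm in which the tool hangs by its shoulder, prongs down, 4 mm off the bench (handle centre 32 mm above this point), tool x along stand x.
- offcut: Bystander: stone offcut, 75 by 85 by 60 mm, origin under its centre. Leave it.
- baluster: Bystander: small turned stone baluster, 60 mm diameter, 85 mm tall, origin under its centre. Leave it.
- brush: Bystander: dusting brush lying on the bench along its own x, about 200 mm long. Leave it.
There are look-alikes about, which are no part of the job. Of the things like the drag, leave any that is pink; of the rest the larger one is meant.

How it is judged:
On the way, in this order (a step that is already met when the one before it is completed fails the run):
1. every blade has been released by its spring bar (risen in its pocket, or already taken out) ((z of blade0_mid in the frame of drag above 0.073 m or horizontal distance between blade0_mid and drag above 0.14 m) and (z of blade1_mid in the frame of drag above 0.073 m or horizontal distance between blade1_mid and drag above 0.14 m) and (z of blade2_mid in the frame of drag above 0.073 m or horizontal distance between blade2_mid and drag above 0.14 m)), for 0.2 s.
2. every blade stands fully home in a slot of the case (z of blade0_mid in the frame of case_top between -0.006 and 0.004 m and x of blade0_mid in the frame of case_top between -0.015 and 0.015 m and y of blade0_mid in the frame of case_top between -0.062 and 0.062 m and angle between each of blade0_mid, blade1_mid, blade2_mid's own z axis and vertical below 0.12 rad and z of blade1_mid in the frame of case_top between -0.006 and 0.004 m and x of blade1_mid in the frame of case_top between -0.015 and 0.015 m and y of blade1_mid in the frame of case_top between -0.062 and 0.062 m and z of blade2_mid in the frame of case_top between -0.006 and 0.004 m and x of blade2_mid in the frame of case_top between -0.015 and 0.015 m and y of blade2_mid in the frame of case_top between -0.062 and 0.062 m), for 0.2 s.
3. the straightedge lies flush along the drag's front face (x of se_edge in the frame of drag_face between -0.003 and 0.002 m and y of se_edge in the frame of drag_face between -0.04 and 0.04 m and angle between the y axis of se_edge and the y axis of drag_face, either way round below 0.025 rad and height (world z) of se_edge below 0.004 m and angle between se_edge's own z axis and vertical below 0.04 rad), for 0.2 s.
At the end, for the whole second after the job is handed in: Blades upright in case slots, home within 5 mm; fork hanging in its stand (10 mm, shoulder down within 5 mm); straightedge flat, its working edge within 2 to 3 mm of the drag face, parallel within 1.4 degrees, centred within 40 mm; bars at rest, all still (all of step 2 and all of step 3 and horizontal distance between fork_grip and stand_top below 0.01 m and z of fork_tip in the frame of stand_top below -0.053 m and angle between fork_grip's own z axis and vertical below 0.12 rad and value of joint each of bar0, bar1, bar2 below 0.002 m and linear speed of each of straightedge, case, fork below 0.02 m/s and angle between case_top's own z axis and vertical below 0.05 rad); the robot touches nothing.
It fails at once if a spring bar is pushed with the gripper's fingers (contact force between the fingers and bar0 above 1 N or contact force between the fingers and bar1 above 1 N or contact force between the fingers and bar2 above 1 N).
It fails at once if a bystander is moved more than 3 cm (distance of any of offcut, baluster, brush from where it was at the start of the episode above 0.03 m).
Of blade0, blade1, blade2 only 2 to 3 are there at a start; the rules pass over those that are not, and their reading is None.
At some moment in a run one of straightedge, case may be knocked a few centimetres aside while the robot is not near it.
It also fails if it takes over 210 s, if anything falls off the work surface, if the arm or the gripper's body presses on something with over 40 N, if the wrist force passes 120 N, or if a joint passes its speed limit or range.

### The arm

A 7-joint arm with a two-finger parallel gripper is mounted at the origin on the work surface. World frame = base frame: x ahead of the robot, y to its left, z up, the work surface at z = 0. Lengths are in m, angles in rad, forces in N, time in s.
With the tool pointing down it reaches from about 0.425 to 1.025 m from the base axis. Payload 9.4 kg.
Tool frame: the origin (TCP) lies at the very end of the fingers, on their centre line; the grasp point (between the pads) lies 19 mm behind it; z points along the fingers, y is the direction in which the jaws open and shut (so a half turn about z gives the same grasp; the last joint's range is limited). The gripper opens to 93 mm and grips with 3 to 60 N. Pads are 15 mm wide; open, the fingers measure 128 mm over their backs; the gripper's body (75 mm by 188 mm) begins 65 mm behind the grasp point.
Start: joints at [-1.246, 0.599, -0.003, 1.599, 0.002, 0.943, -0.08], TCP at [0.284, 0.667, 0.219] pointing down, gripper open.
Joint ranges: [-2.57, 2.57], [-0.35, 1.97], [-1.29, 1.29], [0.11, 2.56], [-1.05, 4.19], [0.11, 1.86], [-2.63, 2.63]. Speed limits (rad/s): [2.22, 2.22, 3.01, 3.01, 3.14, 3.14, 3.14].

### API

Orientations are given as a rotation vector (axis times angle).
In Python, from cell import * gives the robot as it stands.
- The arm moves only by the tool step_arm, never from a script. Its argument "plan" is a list that holds one entry, the list of rows, each a list of 7 numbers: the turn, a rotation vector about the tool's x, y, z in degrees, then the shift along the tool's x, y, z in m, then the opening, from -1 (shut) to 1 (fully open), so that 0 is half open. A call has 1 to 20 rows; each row is the pose to reach, as a shift and turn from the pose measured when the call began, along the tool's axes at that moment; what a row does not reach only later rows make up. A row lasts 1/12 s, in which the tool goes at most 41.7 mm and 7.16 degrees, less where a joint would pass 70% of its speed; a pose out of reach is approached as far as the arm can. A call with a gripper value outside its range is refused whole. The fingers move at their own pace and stop on an object; "force" is the grip in N (left out, the last holds). Time passes only in rows, so rows that repeat a pose let the fingers close. It gives the time, the measured TCP pose, the force and the opening at its end, in the units of the state.
- get_state(): the state, without advancing time (a new reading comes with each control period).
- get_image(name): name is "scene" or "side" or "wrist"; returns the picture (420x560x3 uint8, blue, green, red); there is no depth.
- camera_params(name): a dict with "mtx" (3x3 intrinsics, pixels), "R" (3x3) and "t" (3): a world point X has camera coordinates R X + t; the wrist camera has in their place "tool_from_camera" (4x4, takes a point from camera to tool coordinates, whose origin is the TCP and whose axes are the flange's). Camera axes: x right, y down, z forward; pixel columns grow to the right and rows downward; lengths in m; the calibration is good to about 2 mm. A picture is of the moment at which its call begins: read the wrist's pose just before it. camera_params takes no time and is no camera call.
- finish_job(): hands the job in, once; it reports no verdict.
Trained networks look in the newest picture that a camera, given by its name, has taken for a name from the list of things; names that differ only in an ending like _2 or _b are one class to them, and where a whole thing is asked for, a point or a joint stands for the part that bears it (a point fixed in the world has none). Each returns a list of dicts, best first, with "conf" (0 to 1); they miss things now and then, are a little off and sometimes report something else, mostly with a low value. They report only what shows in the picture. A call takes as long as a camera call. They do not tell look-alikes from the thing itself.
- look_for(query, camera): "location" ([x, y, z] in m, in the coordinates of the camera as it stood for that picture, good to about 4 mm: the middle of the surface that is visible of it).
The state is a dict: "t": time; "joint_pos": joint angles; "joint_velocities": joint speeds; "joint_efforts": joint torques, N m; "eef_pos": TCP position; "orientation": TCP orientation; "force": force on the tool from outside, world axes, zero at the start; "moment": the same for the moment, N m; "opening": finger opening in m.
Only numpy, scipy, OpenCV 4.12 (cv2) and the standard library are available. Lean on these libraries where they do the work, as an engineer would, in place of code of your own. Each camera call takes 0.05 s, during which the arm holds its last target.

## Working session

There is one attempt and no reset: what is moved stays moved. The work goes in short steps, Python scripts to look and compute and a tool call to move; the robot and the scene stay as the last step left them, time stands still between calls to the robot, and variables do not carry over. Pictures are saved under pics/ and viewed, and the job is handed in when it is done.

Besides the shell and the picture viewer there is one more tool, called after "Call:" as name(argument=value, ...), one argument or row to a line, values as JSON. step_arm: Moves the arm, as the interface text tells. Its arguments: {"type":"object","properties":{"plan":{"type":"array"},"force":{"type":"number"}},"required":["plan"]}

```bash
ls; mkdir -p pics; python3 - <<'E'
from cell import *
import cv2,numpy as np
print(get_state())
for n in ["scene","side","wrist"]:
    im=get_image(n); cv2.imwrite(f"pics/a_{n}.png",im)
    print(n,camera_params(n))
E
```

```text
pics
{'t': 0.0, 'joint_pos': array([-1.24568914,  0.60010002, -0.0025683 ,  1.60014329,  0.001788  ,
        0.94285215, -0.07979744]), 'joint_velocities': array([ 0.00039922, -0.00015622,  0.00132361, -0.00110874,  0.00050282,
       -0.00032595,  0.00199701]), 'joint_efforts': array([ 2.02767978e-04, -7.65066361e+01,  1.49748188e+00, -2.52334929e+01,
       -5.24771295e-02,  1.71829277e-02,  1.66716027e-04]), 'eef_pos': array([0.28334445, 0.66681401, 0.21777293]), 'orientation': array([-6.26767645e-01, -3.07824482e+00,  2.33864398e-03]), 'force': array([ 0.12322368, -0.43400754, -0.43793445]), 'moment': array([-0.00920164,  0.02405531,  0.00254752]), 'opening': 0.09269545667080054}
scene {'mtx': array([[476.6155587 ,   0.        , 281.48960503],
       [  0.        , 476.6155587 , 201.34201106],
       [  0.        ,   0.        ,   1.        ]]), 'R': array([[ 0.35346661,  0.93526063,  0.01867934],
       [ 0.55646383, -0.19417155, -0.80786472],
       [-0.75193707,  0.29594758, -0.58907187]]), 't': array([-0.17023257, -0.20855587,  1.46409476])}
side {'mtx': array([[491.68325563,
[... 165 characters left out ...]
786563, -0.01844047],
       [ 0.00627039,  0.75098303, -0.66029174],
       [ 0.01904209, -0.66027466, -0.75078277]]), 't': array([0.49306379, 0.0620475 , 1.23800479])}
wrist {'mtx': array([[312.11515915,   0.        , 273.85739132],
       [  0.        , 312.11515915, 209.7417586 ],
       [  0.        ,   0.        ,   1.        ]]), 'tool_from_camera': array([[ 2.99066001e-04, -9.61107298e-01, -2.76175077e-01,
         7.63357633e-02],
       [ 9.99998860e-01, -1.21357866e-04,  1.50521762e-03,
         1.38887055e-03],
       [-1.48019165e-03, -2.76175212e-01,  9.61106165e-01,
        -1.66156680e-01],
       [ 0.00000000e+00,  0.00000000e+00,  0.00000000e+00,
         1.00000000e+00]])}
```

View pics/a_scene.png

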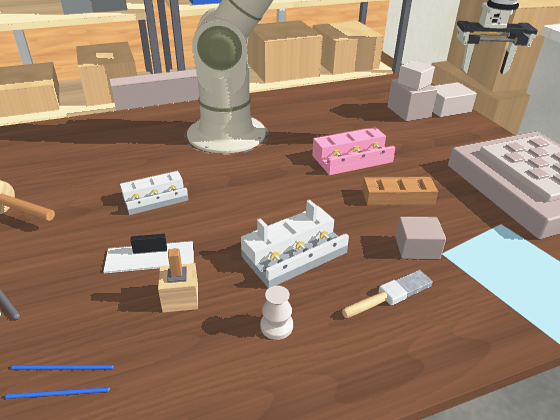

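View pics/a_side.png

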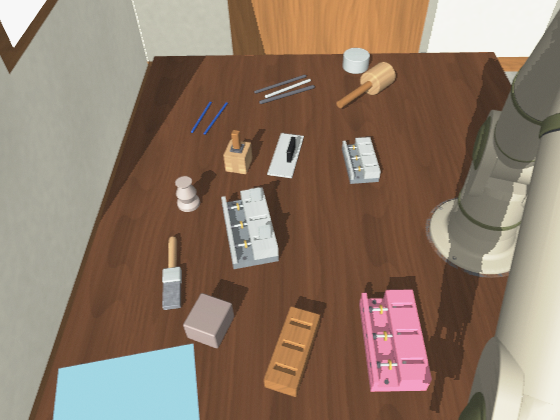

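View pics/a_wrist.png

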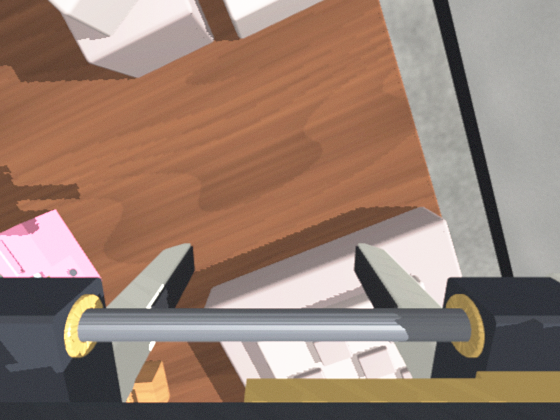

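Things like the drag: large white one at scene px (295,243), small white one at (154,192), pink one at (353,150). By the description it is the large white one. There is only one of each of the others: case (400,190), straightedge (150,255) and stand with fork (178,280).

```bash
cat > h.py <<'E'
from cell import *
import cv2,numpy as np
from scipy.spatial.transform import Rotation as Rn
from scipy.optimize import least_squares
def tool_T(s=None):
    s=s or get_state(); T=np.eye(4); T[:3,:3]=Rn.from_rotvec(s['orientation']).as_matrix(); T[:3,3]=s['eef_pos']; return T
def cam(name,s=None):
    p=camera_params(name); T=np.eye(4)
    if name=='wrist':
        return p['mtx'], np.linalg.inv(tool_T(s)@p['tool_from_camera'])
    T[:3,:3]=p['R'];T[:3,3]=p['t']; return p['mtx'],T
def proj(C,X):
    K,T=C; X=np.atleast_2d(X); c=X@T[:3,:3].T+T[:3,3]; p=c@K.T; return p[:,:2]/p[:,2:]
def ray(C,uv,z):
    K,T=C; d=T[:3,:3].T@np.linalg.solve(K,[uv[0],uv[1],1.]); o=-T[:3,:3].T@T[:3,3]
    return o+d*(z-o[2])/d[2]
def look(q,name,C):
    r=look_for(q,name); Ti=np.linalg.inv(C[1])
    return [(round(d['conf'],2),np.round((Ti@np.r_[d['location'],1])[:3],4)) for d in r]
def F(x,y,yaw,z=0):
    T=np.eye(4);T[:3,:3]=Rn.from_rotvec([0,0,yaw]).as_matrix();T[:3,3]=[x,y,z];return T
def tf(T,P): P=np.atleast_2d(P).astype(float);return P@T[:3,:3].T+T[:3,3]
# move numbers: shift in tool axes, and rotvec(deg), to reach target TCP pos/ R
def delta(pos,R=None,s=None):
    T=tool_T(s); d=T[:3,:3].T@(np.array(pos)-T[:3,3])
    rv=np.zeros(3) if R is None else np.degrees(Rn.from_matrix(T[:3,:3].T@R).as_rotvec())
    return np.round(rv,2),np.round(d,4)
def down(yaw):  # tool pointing down, tool y (jaw) axis at world angle yaw
    y=np.array([np.cos(yaw),np.sin(yaw),0]);z=np.array([0,0,-1.]);x=np.cross(y,z);return np.c_[x,y,z]
def downnear(yaw,s=None):
    R0=tool_T(s)[:3,:3]; c=[down(yaw),down(yaw+np.pi)]
    return min(c,key=lambda R:np.linalg.norm(Rn.from_matrix(R0.T@R).as_rotvec()))
def boxpts(x0,x1,y0,y1,z0,z1):
    return np.array([[x,y,z] for x in(x0,x1) for y in(y0,y1) for z in (z0,z1)])
BE=[(0,1),(0,2),(0,4),(1,3),(1,5),(2,3),(2,6),(3,7),(4,5),(4,6),(5,7),(6,7)]
def drawbox(im,C,T,b,col=(0,0,255)):
    p=proj(C,tf(T,boxpts(*b)))
    for i,j in BE: cv2.line(im,tuple(int(round(v*16)) for v in p[i]),tuple(int(round(v*16)) for v in p[j]),col,1,cv2.LINE_AA,4)
E
python3 - <<'E'
from h import *
for n in ["scene","side"]:
    get_image(n); C=cam(n)
    for q in ["drag","case_top","se_grip","fork_grip","stand_top","collar0","blade0_mid","offcut","baluster","brush"]:
        print(n,q,look(q,n,C))
E
```

```text
scene drag [(0.95, array([ 0.283 , -0.2586,  0.0257])), (0.74, array([0.2682, 0.2816, 0.0412])), (0.61, array([ 0.5939, -0.0162,  0.0442]))]
scene case_top [(0.92, array([0.4872, 0.3105, 0.0351]))]
scene se_grip []
scene fork_grip [(0.66, array([ 0.6294, -0.2631,  0.087 ])), (0.54, array([ 0.6472, -0.2669,  0.0505]))]
scene stand_top [(0.71, array([ 0.6497, -0.2622,  0.0517])), (0.59, array([0.671 , 0.2454, 0.06  ]))]
scene collar0 [(0.56, array([0.7672, 0.1266, 0.0229])), (0.45, array([0.5839, 0.0567, 0.0424]))]
scene blade0_mid [(0.73, array([ 0.5677, -0.0822,  0.0735]))]
scene offcut [(0.75, array([0.6719, 0.2431, 0.0619]))]
scene baluster [(0.57, array([ 0.7604, -0.1135,  0.0519]))]
scene brush [(0.6, array([0.7669, 0.1254, 0.021 ]))]
side drag [(0.97, array([ 0.2725, -0.2383,  0.0282])), (0.92, array([0.5738, 0.0166, 0.0419])), (0.7, array([0.2615, 0.314 , 0.0433]))]
side case_top [(0.97, array([0.4653, 0.3322, 0.038 ]))]
side se_grip [(0.58, array([ 0.4823, -0.277 ,  0.0073]))]
side fork_grip [(0.58, array([ 0.6158, -0.2502,  0.0921]))]
side stand_top [(0.75, array([ 0.6157, -0.2345,  0.0431]))]
side collar0 [(0.62, array([0.2754, 0.357 , 0.0453])), (0.61, array([0.2793, 0.2987, 0.0398])), (0.55, array([0.5789, 0.0611, 0.0459])), (0.5, array([ 0.5953, -0.0011,  0.0432])), (0.37, array([0.2741, 0.2383, 0.0419]))]
side blade0_mid [(0.6, array([ 0.4798, -0.2748,  0.007 ]))]
side offcut [(0.58, array([0.6434, 0.273 , 0.0602])), (0.31, array([ 0.6193, -0.2543,  0.0854]))]
side baluster [(0.79, array([ 0.7414, -0.0986,  0.0489])), (0.59, array([ 0.616 , -0.2365,  0.0459])), (0.2, array([0.5353, 0.0534, 0.0785]))]
side brush [(0.58, array([0.7514, 0.1442, 0.0192]))]
```

```bash
python3 - <<'E'
from h import *
T=tool_T();print(np.round(T,3))
R=downnear(np.radians(105)); print(delta([0.53,0,0.36],R)); print(np.round(R,3))
for w in ([0.45,0.45,0.36],[0.53,0.2,0.36]): print(delta(w,R))
E
```

```text
[[-0.92   0.391  0.     0.284]
 [ 0.391  0.92  -0.     0.667]
 [-0.     0.    -1.     0.219]
 [ 0.     0.     0.     1.   ]]
(array([  0.  ,   0.  , -38.02]), array([-0.4877, -0.5178, -0.1413]))
[[-0.966 -0.259  0.   ]
 [-0.259  0.966  0.   ]
 [-0.     0.    -1.   ]]
(array([  0.  ,   0.  , -38.02]), array([-0.2382, -0.1349, -0.1414]))
(array([  0.  ,   0.  , -38.02]), array([-0.4095, -0.3337, -0.1413]))
```

Call:
step_arm(
  plan=[
    [[0,0,-7,-0.04,-0.03,-0.03,1],[0,0,-14,-0.08,-0.06,-0.06,1],[0,0,-20,-0.12,-0.09,-0.1,1],[0,0,-26,-0.16,-0.12,-0.14,1],[0,0,-32,-0.2,-0.16,-0.14,1],[0,0,-38,-0.24,-0.2,-0.14,1],[0,0,-38,-0.27,-0.23,-0.14,1],[0,0,-38,-0.29,-0.25,-0.14,1],[0,0,-38,-0.29,-0.25,-0.14,1],[0,0,-38,-0.29,-0.25,-0.14,1]],
  ],
)

```text
t: 2.08
eef_pos: [0.4529, 0.3224, 0.3591]
orientation: [-0.409, 3.114, 0.0]
force: [1.1, -0.1, -0.1]
opening: 0.0929
```

```bash
python3 - <<'E'
from h import *
s=get_state();print(s['eef_pos'],s['joint_velocities'].round(3),s['t'])
im=get_image("wrist"); cv2.imwrite("pics/w_case.png",im)
C=cam("wrist",s); print(look("case_top","wrist",C))
np.save("case_C.npy",C[1])
T=tool_T(s); R=T[:3,:3]; print(delta([0.50,0,0.36]))
E
```

```text
[0.45285477 0.32241641 0.35913493] [ 0.715 -0.22   0.189  0.152 -0.085  0.052  0.922] 2.0833
[(0.96, array([0.4646, 0.3179, 0.0424]))]
(array([0., 0., 0.]), array([ 0.0365, -0.3185,  0.0005]))
```

View pics/w_case.png

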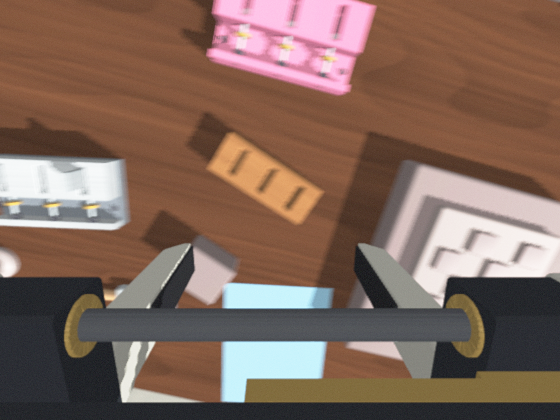

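Call:
step_arm(
  plan=[
    [[0,0,0,0.005,-0.04,0,1],[0,0,0,0.01,-0.08,0,1],[0,0,0,0.015,-0.12,0,1],[0,0,0,0.02,-0.16,0,1],[0,0,0,0.024,-0.2,0,1],[0,0,0,0.03,-0.24,0,1],[0,0,0,0.034,-0.28,0,1],[0,0,0,0.036,-0.31,0.03,1],[0,0,0,0.036,-0.318,0.06,1],[0,0,0,0.036,-0.318,0.06,1],[0,0,0,0.036,-0.318,0.06,1],[0,0,0,0.036,-0.318,0.06,1],[0,0,0,0.036,-0.318,0.06,1]],
  ],
)

```text
t: 3.27
eef_pos: [0.5013, 0.0022, 0.3021]
orientation: [-0.397, 3.111, -0.003]
force: [0.4, -1.3, -0.3]
opening: 0.093
```

```bash
python3 - <<'E'
from h import *
s=get_state();print(s['eef_pos'],np.abs(s['joint_velocities']).max().round(3),s['t'])
im=get_image("wrist"); cv2.imwrite("pics/w_drag.png",im)
C=cam("wrist",s); np.save("drag_C.npy",C[1])
for q in ["drag","collar0","blade0_mid"]: print(q,look(q,"wrist",C))
cv2.imwrite("pics/w_drag_c.png",cv2.resize(im[60:260,120:420],None,fx=2.6,fy=2.6,interpolation=cv2.INTER_CUBIC))
E
```

```text
[0.50133415 0.00219265 0.30207839] 0.006 3.2667
drag [(0.82, array([ 0.5659, -0.004 ,  0.0525])), (0.71, array([0.2712, 0.2401, 0.0442]))]
collar0 [(0.59, array([ 0.5927, -0.0014,  0.043 ])), (0.55, array([0.2808, 0.2313, 0.0431])), (0.51, array([ 0.6069, -0.0619,  0.0412])), (0.5, array([0.5812, 0.0571, 0.0389])), (0.49, array([0.2785, 0.2944, 0.0443]))]
blade0_mid [(0.75, array([ 0.5563, -0.0702,  0.0895]))]
```

View pics/w_drag.png

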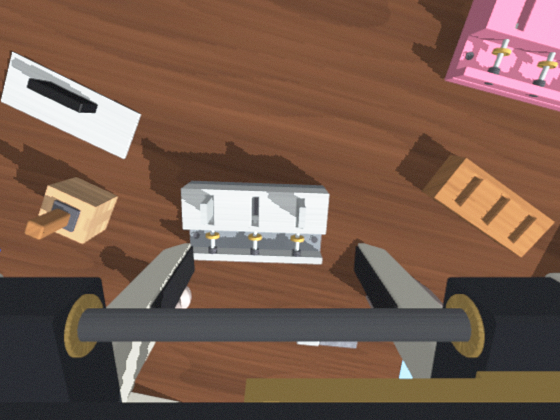

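View pics/w_drag_c.png

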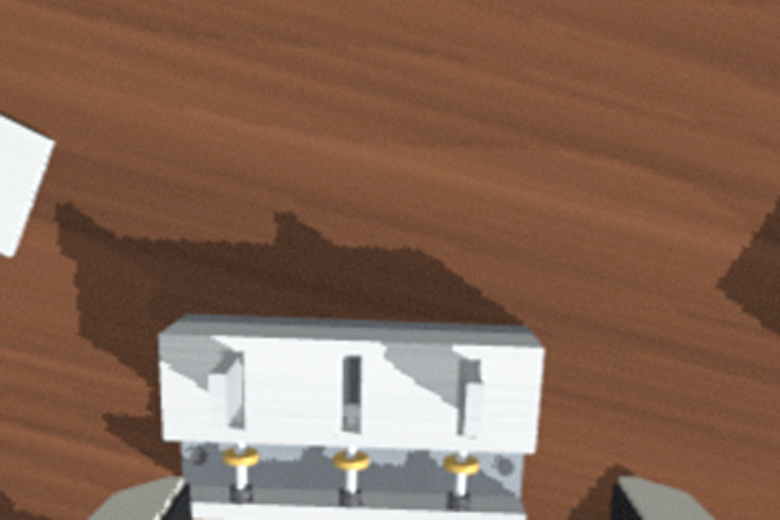

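```bash
cat > dragfit.py <<'E'
from h import *
K=camera_params("wrist")["mtx"]; C=(K,np.load("drag_C.npy"))
P=[[-30,-100,56],[-30,100,56],[28,-100,56],[28,100,56],[79,-100,46],[79,100,46]]
U=[(160,335),(544,347),(163,439),(536,452),None,None]
P=np.array([p for p,u in zip(P,U) if u])/1000; U=(np.array([u for u in U if u])+.5)/2.6-.5+[120,60]
f=lambda q:(proj(C,tf(F(*q),P))-U).ravel()
r=least_squares(f,[0.57,0,0.2]); print(r.x,np.degrees(r.x[2]),r.fun.round(2))
def draw(im,C,q):
    T=F(*q)
    m=1e-3
    for b in [(-30,28,-100,100,0,56),(69,79,-100,100,0,46)]: drawbox(im,C,T,np.array(b)*m)
    for y in(-62,0,62):
        drawbox(im,C,T,np.array((-21.25,21.25,y-5.25,y+5.25,56,56))*m,(0,255,0))
        drawbox(im,C,T,np.array((40,44,y-10,y+10,30,50))*m,(255,0,0))
if __name__=="__main__":
    for n in ["wrist","scene","side"]:
        im=cv2.imread({"wrist":"pics/w_drag.png","scene":"pics/a_scene.png","side":"pics/a_side.png"}[n])
        CC=C if n=="wrist" else cam(n)
        c=proj(CC,[[r.x[0],r.x[1],.03]])[0].astype(int)
        k=4; big=cv2.resize(im,None,fx=k,fy=k,interpolation=cv2.INTER_CUBIC)
        Kb=CC[0].copy();Kb[:2]*=k;Kb[:2,2]+=(k-1)/2
        draw(big,(Kb,CC[1]),r.x)
        x0=max(0,c[0]*k-300);y0=max(0,c[1]*k-250);cv2.imwrite(f"pics/ov_{n}.png",big[y0:y0+500,x0:x0+600])
E
python3 dragfit.py
```

```text
[ 0.55400877 -0.01060258  0.21974417] 12.590413591438535 [-0.27 -0.29  0.03  0.13  0.61  0.22 -0.36 -0.09]
```

```bash
python3 -c "
import cv2,numpy as np
a=[cv2.imread(f'pics/ov_{n}.png') for n in ('wrist','scene','side')]
for i in a: print(i.shape)
h=[cv2.resize(i,(400,300)) for i in a]
cv2.imwrite('pics/ov3.png',np.vstack([np.hstack([h[0],h[1]]),np.hstack([h[2],h[2]*0])]))"
```

```text
(500, 600, 3)
(500, 600, 3)
(500, 600, 3)
```

View pics/ov3.png

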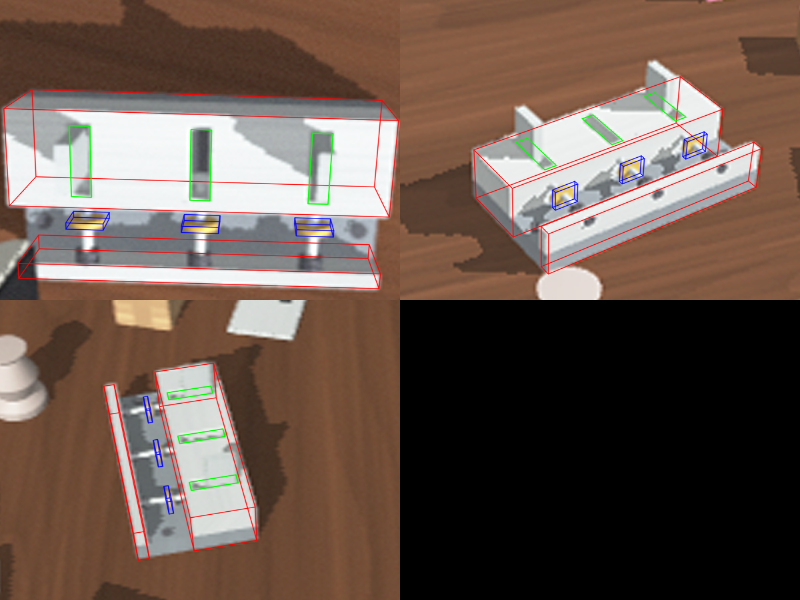

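Call:
step_arm(
  plan=[
    [[0,0,0,0.003,-0.04,0,1],[0,0,0,0.006,-0.08,0,1],[0,0,0,0.009,-0.12,0,1],[0,0,0,0.012,-0.16,0,1],[0,0,0,0.015,-0.2,0,1],[0,0,0,0.017,-0.24,0,1],[0,0,0,0.017,-0.256,0,1],[0,0,0,0.017,-0.256,0,1],[0,0,0,0.017,-0.256,0,1],[0,0,0,0.017,-0.256,0,1],[0,0,0,0.017,-0.256,0,1]],
  ],
)

```text
t: 4.38
eef_pos: [0.5487, -0.2489, 0.3022]
orientation: [-0.399, 3.112, -0.002]
force: [0.1, 0.8, -0.0]
opening: 0.0929
```

```bash
python3 - <<'E'
from h import *
s=get_state();print(s['eef_pos'],np.abs(s['joint_velocities']).max().round(3),s['t'])
im=get_image("wrist"); cv2.imwrite("pics/w_st.png",im)
C=cam("wrist",s); np.save("st_C.npy",C[1])
for q in ["fork_grip","stand_top","se_grip"]: print(q,look(q,"wrist",C))
cv2.imwrite("pics/w_st_c.png",cv2.resize(im[20:280,100:420],None,fx=2.25,fy=2.25,interpolation=cv2.INTER_CUBIC))
E
```

```text
[ 0.5486628  -0.24892562  0.302217  ] 0.005 4.3833
fork_grip [(0.58, array([ 0.6132, -0.2591,  0.0906]))]
stand_top [(0.59, array([ 0.6045, -0.2612,  0.0666]))]
se_grip [(0.93, array([ 0.4826, -0.2998,  0.0068]))]
```

View pics/w_st_c.png

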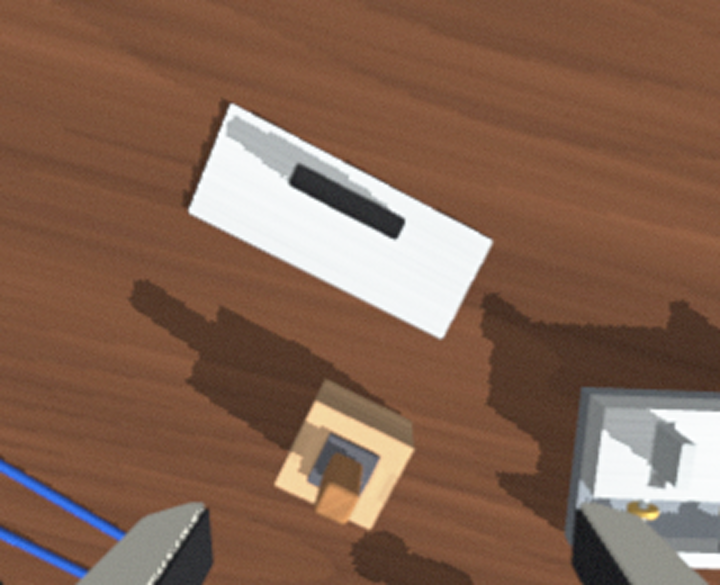

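```bash
cat > fit2.py <<'E'
from h import *
def fit(C,P,U,q0,sc,off):
    P=np.array(P)/1000; U=(np.array(U)+.5)/sc-.5+np.array(off)
    f=lambda q:(proj(C,tf(F(*q),P))-U).ravel()
    r=least_squares(f,q0); print(r.x.round(4),np.degrees(r.x[2]).round(2),r.fun.round(2)); return r.x
E
python3 - <<'E'
from fit2 import *
C=(camera_params("wrist")["mtx"],np.load("st_C.npy"))
st=fit(C,[[-30,-33,62],[-30,33,62],[30,33,62],[30,-33,62]],[(317,400),(413,449),(370,530),(275,486)],[.61,-.26,.2],2.25,[100,20])
# straightedge in frame se_grip origin (under)
se=fit(C,[[-20,-90,6],[-20,90,6],[50,90,6],[50,-90,6]],[(230,103),(492,241),(442,338),(189,212)],[.48,-.3,.2],2.25,[100,20])
np.save("st.npy",st);np.save("se.npy",se)
for n,f in (("scene","a_scene"),("side","a_side"),("wrist","w_st")):
    im=cv2.imread(f"pics/{f}.png"); CC=C if n=="wrist" else cam(n)
    k=3; big=cv2.resize(im,None,fx=k,fy=k,interpolation=cv2.INTER_CUBIC)
    Kb=CC[0].copy();Kb[:2]*=k;Kb[:2,2]+=(k-1)/2; Cb=(Kb,CC[1])
    T=F(*st); m=1e-3
    drawbox(big,Cb,T,np.array((-30,30,-33,33,0,62))*m); drawbox(big,Cb,T,np.array((-10,10,-10,10,67,121))*m,(0,255,0)); drawbox(big,Cb,T,np.array((-17,17,-17,17,62,68))*m,(255,0,0))
    T=F(*se); drawbox(big,Cb,T,np.array((-20,50,-90,90,0,6))*m); drawbox(big,Cb,T,np.array((-7,7,-35,35,6,46))*m,(0,255,0))
    c=(proj(CC,[[.56,-.27,.03]])[0]*k).astype(int); x0=max(0,c[0]-250);y0=max(0,c[1]-200)
    cv2.imwrite(f"pics/ov2_{n}.png",cv2.resize(big[y0:y0+400,x0:x0+500],(400,320)) if n!="wrist" else cv2.resize(big[y0:y0+500,x0:x0+500],(400,320)))
a=[cv2.imread(f'pics/ov2_{n}.png') for n in ('wrist','scene','side')]
cv2.imwrite('pics/ov2.png',np.vstack([np.hstack(a[:2]),np.hstack([a[2],a[2]*0])])[:600])
E
```

```text
[ 0.6217 -0.2593 -0.217 ] -12.43 [-0.39  0.49  0.57  0.03  0.05 -0.1  -0.22 -0.43]
[ 0.4707 -0.2948 -0.2044] -11.71 [ 0.37  0.16  0.25 -0.33 -0.13  0.2  -0.5  -0.01]
```

View pics/ov2.png

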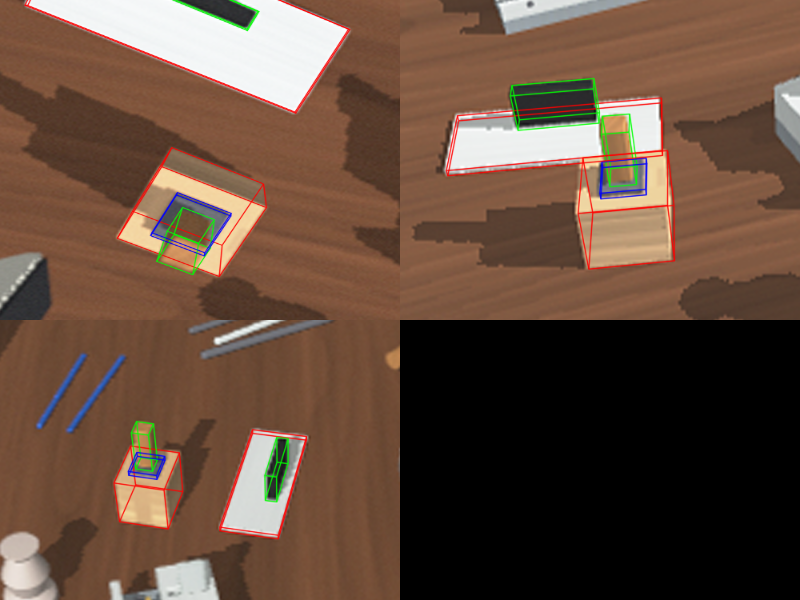

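```bash
python3 - <<'E'
from h import *
st=np.load("st.npy")
R=downnear(st[2]+np.pi/2); print(delta([st[0],st[1],0.16],R),delta([st[0],st[1],0.078],R))
E
```

```text
(array([-0.08,  0.28, 27.02]), array([-0.0676, -0.0273,  0.1426])) (array([-0.08,  0.28, 27.02]), array([-0.0672, -0.0271,  0.2246]))
```

Call:
step_arm(
  plan=[
    [[0,0,7,-0.02,-0.008,0.02,1],[0,0,14,-0.04,-0.016,0.05,1],[0,0,21,-0.06,-0.024,0.08,1],[0,0.3,27,-0.067,-0.027,0.11,1],[0,0.3,27,-0.067,-0.027,0.14,1],[0,0.3,27,-0.067,-0.027,0.14,1],[0,0.3,27,-0.067,-0.027,0.14,1],[0,0.3,27,-0.067,-0.027,0.14,1]],
  ],
)

```text
t: 5.25
eef_pos: [0.6213, -0.2595, 0.1643]
orientation: [0.339, 3.122, -0.003]
force: [0.1, -0.8, -0.1]
opening: 0.093
```

```bash
python3 - <<'E'
from h import *
st=np.load("st.npy")
s=get_state();print(s['eef_pos'],np.abs(s['joint_velocities']).max().round(3),s['t'])
R=downnear(st[2]+np.pi/2); print(delta([st[0],st[1],0.078],R))
im=get_image("wrist"); cv2.imwrite("pics/w_st2.png",im)
E
```

```text
[ 0.6213476  -0.25951259  0.16425494] 0.026 5.25
(array([-0.09,  0.08,  0.04]), array([-0.0002,  0.0004,  0.0863]))
```

View pics/w_st2.png

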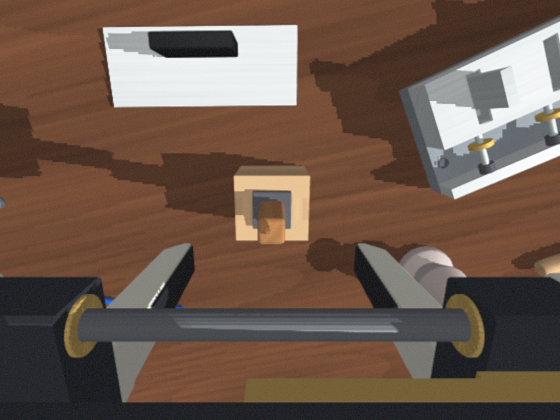

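Call:
step_arm(
  plan=[
    [[0,0,0,0,0,0.03,1],[0,0,0,0,0,0.06,1],[0,0,0,0,0,0.08,1],[0,0,0,0,0,0.086,1],[0,0,0,0,0,0.086,1],[0,0,0,0,0,0.086,1],[0,0,0,0,0,0.086,-1],[0,0,0,0,0,0.086,-1],[0,0,0,0,0,0.086,-1],[0,0,0,0,0,0.086,-1],[0,0,0,0,0,0.086,-1],[0,0,0,0,0,0.086,-1],[0,0,0,0,0,0.086,-1],[0,0,0,0,0,0.086,-1],[0,0,0,0,0,0.086,-1],[0,0,0,0,0,0.086,-1]],
  ],
  force=40,
)

```text
t: 6.63
eef_pos: [0.6219, -0.2599, 0.0788]
orientation: [0.339, 3.121, -0.003]
force: [-0.2, 0.0, -0.7]
opening: 0.0308
```

Call:
step_arm(
  plan=[
    [[0,0,0,0,0,0,-1],[0,0,0,0,0,0,-1],[0,0,0,0,0,0,-1],[0,0,0,0,0,0,-1],[0,0,0,0,0,0,-1]],
  ],
)

```text
t: 7.05
eef_pos: [0.6217, -0.26, 0.0788]
orientation: [0.339, 3.121, -0.003]
force: [-0.6, -1.0, -0.5]
opening: 0.0199
```

```bash
python3 - <<'E'
from h import *
im=get_image("wrist"); cv2.imwrite("pics/w_g.png",im);print(get_state()['opening'],get_state()['force'])
E
```

```text
0.0198781027981217 [-0.24617991  0.51638782 -0.67571892]
```

View pics/w_g.png

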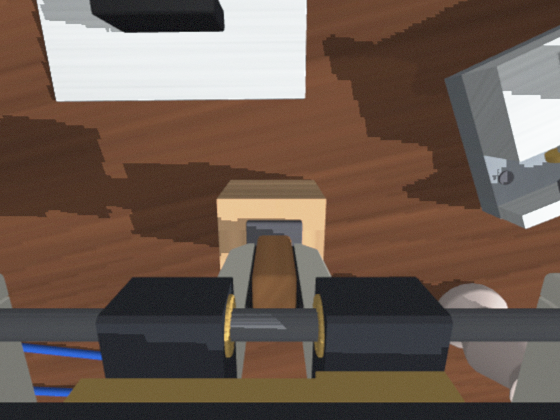

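```bash
cat >> h.py <<'E'
DRAG=np.array([0.55400877,-0.01060258,0.21974417])
def dragp(x,y,z,q=None): return tf(F(*(DRAG if q is None else q)),np.array([x,y,z])/1000)[0]
E
python3 - <<'E'
from h import *
s=get_state(); np.savez("forkgrasp.npz",pos=s['eef_pos'],ori=s['orientation'])
R=downnear(DRAG[2]+np.pi/2)
print(delta(s['eef_pos']+[0,0,.14]))
p=dragp(34,-62,0); print(p); p[2]=0.0748+0.130; print(delta(p,R))
E
```

```text
(array([0., 0., 0.]), array([-0.0004, -0.0002, -0.14  ]))
[ 0.60070594 -0.06370036  0.        ]
(array([ -0.13,   0.12, -25.  ]), array([ 0.0624,  0.1869, -0.1265]))
```

Call:
step_arm(
  plan=[
    [[0,0,0,0,0,-0.015,-1],[0,0,0,0,0,-0.04,-1],[0,0,0,0,0,-0.075,-1],[0,0,0,0,0,-0.11,-1],[0,0,0,0,0,-0.126,-1],[0,0,-5,0.012,0.035,-0.126,-1],[0,0,-10,0.024,0.07,-0.126,-1],[0,0,-15,0.036,0.105,-0.126,-1],[0,0,-20,0.048,0.14,-0.126,-1],[0,0,-25,0.058,0.17,-0.126,-1],[0,0,-25,0.0624,0.187,-0.126,-1],[0,0,-25,0.0624,0.187,-0.126,-1],[0,0,-25,0.0624,0.187,-0.126,-1],[0,0,-25,0.0624,0.187,-0.126,-1],[0,0,-25,0.0624,0.187,-0.126,-1]],
  ],
)

```text
t: 8.35
eef_pos: [0.6007, -0.0652, 0.2043]
orientation: [-0.341, 3.121, -0.005]
force: [-0.8, -1.3, -1.3]
opening: 0.0198
```

```bash
cat > chk.py <<'E'
from h import *
import sys
tag,px,py=sys.argv[1],float(sys.argv[2]),float(sys.argv[3])
s=get_state();print(s['eef_pos'].round(4),np.abs(s['joint_velocities']).max().round(3),s['t'],s['force'].round(1),s['opening'])
R=downnear(DRAG[2]+np.pi/2)
print("to tip z80",delta(dragp(px,py,74.8+80),R),"tip z36",delta(dragp(px,py,74.8+36),R))
tip=s['eef_pos']-[0,0,.0748]; print("tip in drag",(tf(np.linalg.inv(F(*DRAG)),tip)*1000).round(1))
out=[]
for n in ("scene","side","wrist"):
    im=get_image(n); cv2.imwrite(f"pics/{tag}_{n}.png",im)
    C=cam(n,s); c=proj(C,[dragp(34,py,45)])[0].astype(int)
    w,h=(60,50) if n!="wrist" else (90,75)
    x0=min(max(0,c[0]-w),560-2*w);y0=min(max(0,c[1]-h),420-2*h)
    out.append(cv2.resize(im[y0:y0+2*h,x0:x0+2*w],(400,333),interpolation=cv2.INTER_CUBIC))
cv2.imwrite(f"pics/{tag}.png",np.hstack(out[:2]))
E
python3 chk.py c0a 34 -62
```

```text
[ 0.6007 -0.0652  0.2043] 0.007 8.35 [-0.8 -1.3 -1.3] 0.019836315190546537
to tip z80 (array([-0.19,  0.08, -0.12]), array([-0.0003,  0.0016,  0.0495])) tip z36 (array([-0.19,  0.08, -0.12]), array([-0.0002,  0.0018,  0.0935]))
tip in drag [[ 33.7 -63.5 129.5]]
```

View pics/c0a.png

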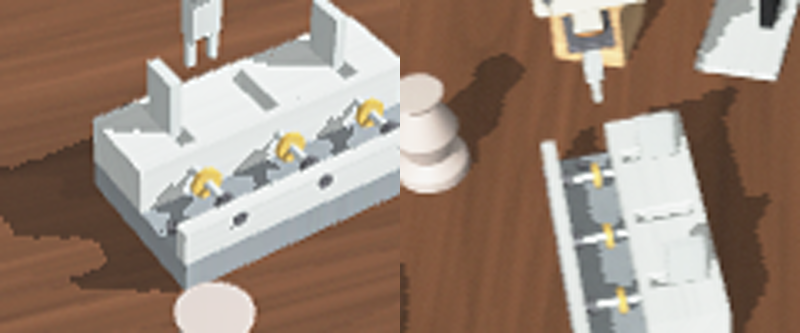

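View pics/c0a_wrist.png

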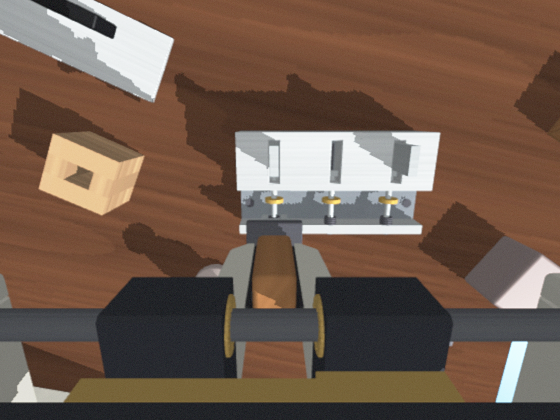

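Call:
step_arm(
  plan=[
    [[0,0,0,0,0.001,0.025,-1],[0,0,0,0,0.0015,0.05,-1],[0,0,0,0,0.0015,0.068,-1],[0,0,0,0,0.0015,0.068,-1],[0,0,0,0,0.0015,0.068,-1],[0,0,0,0,0.0015,0.068,-1]],
  ],
)

```text
t: 9.0
eef_pos: [0.6011, -0.0641, 0.1371]
orientation: [-0.34, 3.12, -0.005]
force: [-0.5, 0.9, -0.6]
opening: 0.0198
```

```bash
python3 chk.py c0b 34 -62
```

```text
[ 0.6011 -0.0641  0.1371] 0.015 9.0 [-0.5  0.9 -0.6] 0.01983019532713078
to tip z80 (array([-0.19,  0.13, -0.14]), array([ 0.0003,  0.0004, -0.0177])) tip z36 (array([-0.19,  0.13, -0.14]), array([0.0004, 0.0005, 0.0263]))
tip in drag [[ 34.3 -62.4  62.3]]
```

View pics/c0b.png

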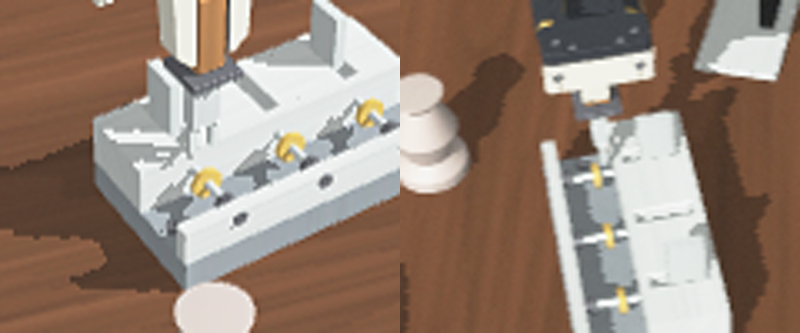

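Call:
step_arm(
  plan=[
    [[0,0,0,0,0.0005,0.01,-1],[0,0,0,0,0.0005,0.017,-1],[0,0,0,0,0.0005,0.021,-1],[0,0,0,0,0.0005,0.021,-1],[0,0,0,0,0.0005,0.021,-1]],
  ],
)

```text
t: 9.57
eef_pos: [0.6009, -0.0633, 0.116]
orientation: [-0.341, 3.12, -0.005]
force: [0.9, -0.7, -0.1]
opening: 0.0201
```

```bash
python3 chk.py c0c 34 -62
```

```text
[ 0.6009 -0.0633  0.116 ] 0.009 9.5667 [ 0.9 -0.7 -0.1] 0.02011846443316001
to tip z80 (array([-0.19,  0.14, -0.12]), array([ 0.0002, -0.0004, -0.0388])) tip z36 (array([-0.19,  0.14, -0.12]), array([ 0.0003, -0.0003,  0.0052]))
tip in drag [[ 34.3 -61.7  41.2]]
```

View pics/c0c.png

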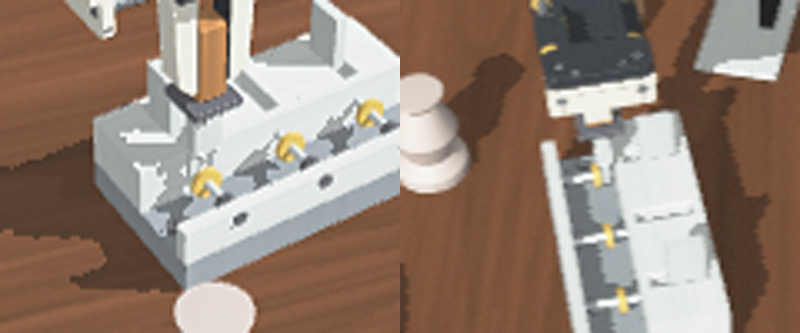

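Call:
step_arm(
  plan=[
    [[0,0,0,0,0,0.003,-1],[0,0,0,0,0,0.005,-1],[0,0,0,-0.003,0,0.005,-1],[0,0,0,-0.006,0,0.005,-1],[0,0,0,-0.009,0,0.005,-1],[0,0,0,-0.012,0,0.005,-1],[0,0,0,-0.015,0,0.005,-1],[0,0,0,-0.017,0,0.005,-1],[0,0,0,-0.0175,0,0.005,-1],[0,0,0,-0.0175,0,0.005,-1],[0,0,0,-0.0175,0,0.005,-1],[0,0,0,-0.0175,0,0.005,-1],[0,0,0,-0.0175,0,0.005,-1],[0,0,0,-0.0175,0,0.005,-1]],
  ],
)

```text
t: 10.88
eef_pos: [0.6172, -0.0598, 0.1112]
orientation: [-0.341, 3.122, -0.005]
force: [-4.6, -1.3, -1.3]
opening: 0.0198
```

```bash
python3 chk.py c0d 34 -62
```

```text
[ 0.6172 -0.0598  0.1112] 0.001 10.8833 [-4.6 -1.3 -1.3] 0.019821755346883272
to tip z80 (array([-0.18,  0.05, -0.13]), array([ 0.0169, -0.0004, -0.0436])) tip z36 (array([-0.18,  0.05, -0.13]), array([ 0.017 , -0.0002,  0.0004]))
tip in drag [[ 51.  -61.8  36.4]]
```

View pics/c0d.png

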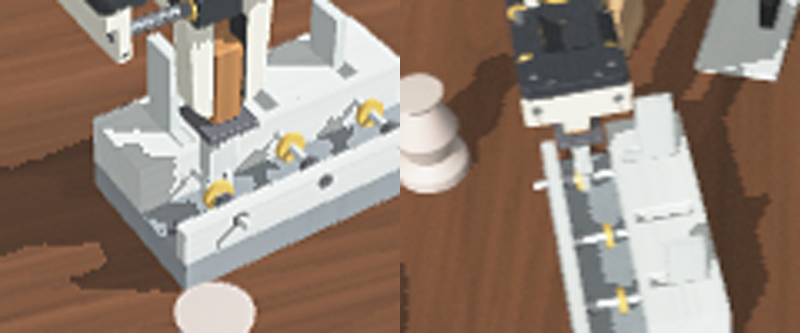

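Call:
step_arm(
  plan=[
    [[0,0,0,0.006,0,0,-1],[0,0,0,0.012,0,0,-1],[0,0,0,0.0165,0,0,-1],[0,0,0,0.0165,0,-0.01,-1],[0,0,0,0.0165,0,-0.03,-1],[0,0,0,0.0165,0,-0.055,-1],[0,0,0,0.0168,0.03,-0.055,-1],[0,0,0,0.0168,0.06,-0.055,-1],[0,0,0,0.0168,0.09,-0.04,-1],[0,0,0,0.0168,0.115,-0.03,-1],[0,0,0,0.0168,0.1236,-0.026,-1],[0,0,0,0.0168,0.1236,-0.026,-1],[0,0,0,0.0168,0.1236,-0.026,-1],[0,0,0,0.0168,0.1236,-0.026,-1],[0,0,0,0.0168,0.1236,-0.026,-1]],
  ],
)

```text
t: 12.28
eef_pos: [0.575, 0.0555, 0.1376]
orientation: [-0.337, 3.121, -0.006]
force: [0.0, 0.2, -0.8]
opening: 0.0199
```

```bash
python3 chk.py c2a 34 62
```

```text
[0.575  0.0555 0.1376] 0.004 12.2833 [ 0.   0.2 -0.8] 0.019876793296958194
to tip z80 (array([-0.22,  0.13, -0.27]), array([ 0.0008,  0.002 , -0.0172])) tip z36 (array([-0.22,  0.13, -0.27]), array([0.0009, 0.0021, 0.0268]))
tip in drag [[34.9 60.  62.8]]
```

View pics/c2a.png

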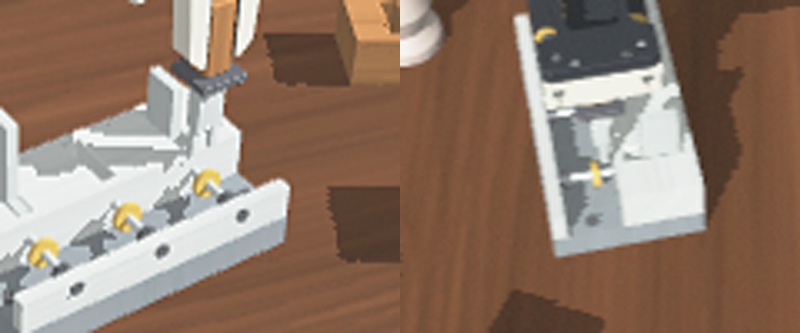

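Call:
step_arm(
  plan=[
    [[0,0,-0.2,0.0005,0.002,0.003,-1],[0,0,-0.2,0.0008,0.002,0.012,-1],[0,0,-0.2,0.0008,0.002,0.02,-1],[0,0,-0.2,0.0008,0.002,0.022,-1],[0,0,-0.2,0.0008,0.002,0.022,-1]],
  ],
)

```text
t: 12.85
eef_pos: [0.5727, 0.0576, 0.114]
orientation: [0.343, -3.123, 0.006]
force: [-0.6, -0.9, -1.6]
opening: 0.02
```

```bash
python3 chk.py c2b 34 62
```

```text
[0.5727 0.0576 0.114 ] 0.016 12.85 [-0.6 -0.9 -1.6] 0.020012113298909794
to tip z80 (array([-0.2 , -0.03, -0.04]), array([-0.0008, -0.0006, -0.0408])) tip z36 (array([-0.2 , -0.03, -0.04]), array([-0.0009, -0.0004,  0.0032]))
tip in drag [[33.1 62.4 39.2]]
```

View pics/c2b.png

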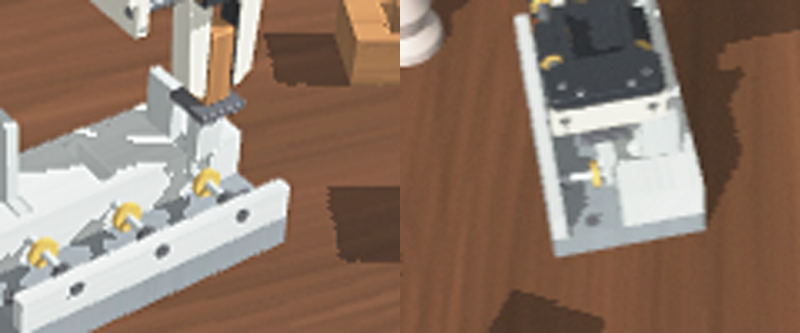

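Call:
step_arm(
  plan=[
    [[0,0,0,0,-0.0003,0.003,-1],[0,0,0,-0.003,-0.0003,0.003,-1],[0,0,0,-0.006,-0.0003,0.003,-1],[0,0,0,-0.009,-0.0003,0.003,-1],[0,0,0,-0.012,-0.0003,0.003,-1],[0,0,0,-0.015,-0.0003,0.003,-1],[0,0,0,-0.018,-0.0003,0.003,-1],[0,0,0,-0.019,-0.0003,0.003,-1],[0,0,0,-0.019,-0.0003,0.003,-1],[0,0,0,-0.019,-0.0003,0.003,-1],[0,0,0,-0.019,-0.0003,0.003,-1],[0,0,0,-0.019,-0.0003,0.003,-1],[0,0,0,-0.019,-0.0003,0.003,-1]],
  ],
)

```text
t: 14.08
eef_pos: [0.5909, 0.0615, 0.1119]
orientation: [0.343, -3.122, 0.005]
force: [-5.7, -0.9, 0.3]
opening: 0.0196
```

```bash
python3 chk.py c2c 34 62
```

```text
[0.5909 0.0615 0.1119] 0.001 14.0833 [-5.7 -0.9  0.3] 0.019560095995288577
to tip z80 (array([-0.19, -0.05, -0.04]), array([ 0.0178, -0.0005, -0.0429])) tip z36 (array([-0.19, -0.05, -0.04]), array([ 0.0177, -0.0003,  0.0011]))
tip in drag [[51.7 62.3 37.1]]
```

View pics/c2c.png

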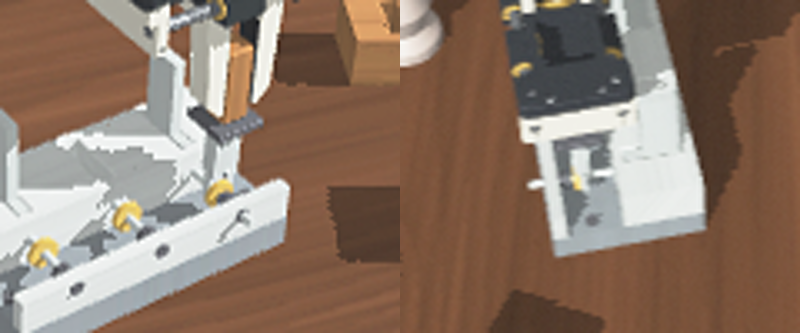

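Call:
step_arm(
  plan=[
    [[0,0,0,0.006,0,0,-1],[0,0,0,0.012,0,0,-1],[0,0,0,0.0175,0,0,-1],[0,0,0,0.0177,0,-0.01,-1],[0,0,0,0.0177,0,-0.04,-1],[0,0,0,0.0177,0,-0.07,-1],[0,0,0,0.0177,0,-0.095,-1],[0,0,0,0.0177,0,-0.095,-1],[0,0,0,0.0177,0,-0.095,-1],[0,0,0,0.0177,0,-0.095,-1]],
  ],
)

```text
t: 15.07
eef_pos: [0.5738, 0.0582, 0.2071]
orientation: [-0.344, 3.122, -0.005]
force: [-0.2, -0.1, -1.1]
opening: 0.0196
```

```bash
python3 - <<'E'
from h import *
f=np.load("forkgrasp.npz"); R=Rn.from_rotvec(f['ori']).as_matrix(); s=get_state(); print(s['eef_pos'],s['force'])
print(delta(f['pos']+[0,0,.10],R))
im=get_image("scene"); cv2.imwrite("pics/d_scene.png",im); C=cam("scene"); print(look("blade0_mid","scene",C))
E
```

```text
[0.57384636 0.05815494 0.20707262] [-0.24643444 -0.07789816 -1.06334625]
(array([-0.04, -0.06, 24.97]), array([ 0.0224, -0.3208,  0.0293]))
[(0.59, array([ 0.5675, -0.081 ,  0.0852]))]
```

View pics/d_scene.png

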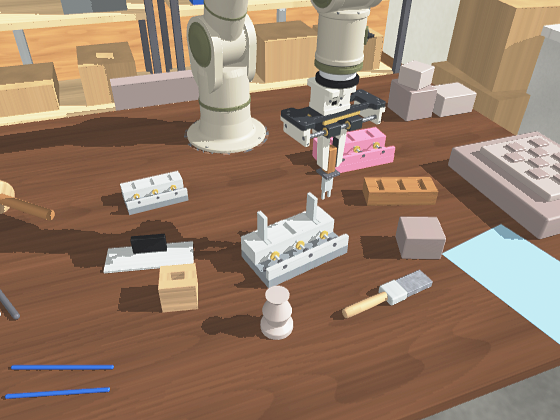

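Call:
step_arm(
  plan=[
    [[0,0,3,0.003,-0.035,0,-1],[0,0,6,0.006,-0.07,0,-1],[0,0,9,0.008,-0.105,0,-1],[0,0,12,0.01,-0.14,0,-1],[0,0,15,0.013,-0.175,0,-1],[0,0,18,0.015,-0.21,0,-1],[0,0,21,0.018,-0.245,0,-1],[0,0,24,0.02,-0.28,0.01,-1],[0,0,25,0.0224,-0.31,0.02,-1],[0,0,25,0.0224,-0.3208,0.029,-1],[0,0,25,0.0224,-0.3208,0.029,-1],[0,0,25,0.0224,-0.3208,0.029,-1],[0,0,25,0.0224,-0.3208,0.029,-1],[0,0,25,0.0224,-0.3208,0.029,-1],[0,0,25,0.0224,-0.3208,0.029,-1]],
  ],
)

```text
t: 16.42
eef_pos: [0.6216, -0.2584, 0.1786]
orientation: [-0.337, -3.123, 0.005]
force: [0.8, 0.7, -1.4]
opening: 0.0197
```

```bash
cat > fk.py <<'E'
from h import *
f=np.load("forkgrasp.npz"); R=Rn.from_rotvec(f['ori']).as_matrix(); s=get_state(); print(s['eef_pos'],s['force'].round(1),s['t'])
for dz in (.07,.05,0): print(dz,delta(f['pos']+[0,0,dz],R))
E
python3 fk.py
```

```text
[ 0.62157507 -0.2584341   0.17857321] [ 0.8  0.7 -1.4] 16.4167
0.07 (array([-0.08, -0.15,  0.09]), array([-0.0006, -0.0013,  0.0298]))
0.05 (array([-0.08, -0.15,  0.09]), array([-0.0006, -0.0013,  0.0498]))
0 (array([-0.08, -0.15,  0.09]), array([-0.0006, -0.0011,  0.0998]))
```

Call:
step_arm(
  plan=[
    [[0,0,0,-0.0005,-0.0012,0.01,-1],[0,0,0,-0.0005,-0.0012,0.03,-1],[0,0,0,-0.0005,-0.0012,0.05,-1],[0,0,0,-0.0005,-0.0012,0.07,-1],[0,0,0,-0.0005,-0.0012,0.085,-1],[0,0,0,-0.0005,-0.0012,0.095,-1],[0,0,0,-0.0005,-0.0012,0.0985,-1],[0,0,0,-0.0005,-0.0012,0.0985,-1],[0,0,0,-0.0005,-0.0012,0.0985,-1]],
  ],
)

```text
t: 17.17
eef_pos: [0.6221, -0.26, 0.0804]
orientation: [0.336, 3.123, -0.005]
force: [-0.0, 0.1, -0.5]
opening: 0.0197
```

```bash
python3 fk.py
```

```text
[ 0.62209231 -0.25995255  0.0804254 ] [-0.   0.1 -0.5] 17.1667
0.07 (array([-0.09, -0.11,  0.11]), array([ 0.0002, -0.0003, -0.0684]))
0.05 (array([-0.09, -0.11,  0.11]), array([ 0.0002, -0.0002, -0.0484]))
0 (array([-0.09, -0.11,  0.11]), array([ 0.0003, -0.0001,  0.0016]))
```

Call:
step_arm(
  plan=[
    [[0,0,0,0,0,0.001,-1],[0,0,0,0,0,0.001,0],[0,0,0,0,0,0.001,0.1],[0,0,0,0,0,0.001,0.1],[0,0,0,0,0,0.001,0.1],[0,0,0,0,0,0.001,0.1],[0,0,0,0,0,0.001,0.1],[0,0,0,0,0,0.001,0.1],[0,0,0,0,0,0.001,0.1]],
  ],
)

```text
t: 17.92
eef_pos: [0.6221, -0.2599, 0.0794]
orientation: [0.337, 3.123, -0.005]
force: [-0.0, 0.2, 0.1]
opening: 0.051
```

```bash
python3 - <<'E'
from h import *
s=get_state(); print(s['eef_pos'],s['opening'],s['force'].round(1))
R=downnear(DRAG[2]+np.pi/2); print(delta(s['eef_pos']+[0,0,.1])); p=dragp(-80,-62,0);p[2]=.22; print(delta(p,R))
E
```

```text
[ 0.62207711 -0.25994613  0.07941711] 0.0510348967900208 [-0.   0.2  0.1]
(array([0., 0., 0.]), array([-0.0001, -0.0003, -0.1   ]))
(array([ -0.19,  -0.  , -24.89]), array([ 0.166 ,  0.1388, -0.1411]))
```

Call:
step_arm(
  plan=[
    [[0,0,0,0,0,-0.02,0.1],[0,0,0,0,0,-0.06,0.1],[0,0,0,0,0,-0.1,0.1],[0,0,-6,0.03,0.04,-0.13,0.1],[0,0,-12,0.06,0.08,-0.14,0.1],[0,0,-18,0.09,0.12,-0.14,0.1],[0,0,-24,0.11,0.15,-0.14,0.1],[0,0,-25,0.126,0.171,-0.14,0.1],[0,0,-25,0.126,0.171,-0.14,0.1],[0,0,-25,0.126,0.171,-0.14,0.1],[0,0,-25,0.126,0.171,-0.14,0.1],[0,0,-25,0.126,0.171,-0.14,0.1]],
  ],
)

```text
t: 18.92
eef_pos: [0.5361, -0.067, 0.2189]
orientation: [-0.345, 3.122, -0.007]
force: [0.6, -0.2, -0.3]
opening: 0.051
```

```bash
python3 - <<'E'
from h import *
s=get_state();print(s['eef_pos'],np.abs(s['joint_velocities']).max().round(3),s['t'])
im=get_image("wrist"); cv2.imwrite("pics/w_b.png",im)
C=cam("wrist",s); np.save("b_C.npy",C[1]); print(look("blade0_mid","wrist",C))
cv2.imwrite("pics/sc_b.png",get_image("scene")[180:340,100:400])
k=2.6;big=cv2.resize(im[60:260,100:400],None,fx=k,fy=k,interpolation=cv2.INTER_CUBIC); cv2.imwrite("pics/w_b_raw.png",big)
K=C[0].copy();K[0,2]-=100;K[1,2]-=60;K[:2]*=k
Cb=(K,C[1]);m=1e-3;T=F(*DRAG)
drawbox(big,Cb,T,np.array((-30,28,-100,100,0,56))*m)
for y in (-62,62): drawbox(big,Cb,T,np.array((-20,7,y-4,y+4,56,112))*m,(0,255,0))
cv2.imwrite("pics/w_b_ov.png",big)
E
```

```text
[ 0.53608681 -0.06696581  0.21888586] 0.015 18.9167
[(0.6, array([ 0.5534, -0.0732,  0.1115]))]
```

View pics/w_b_ov.png

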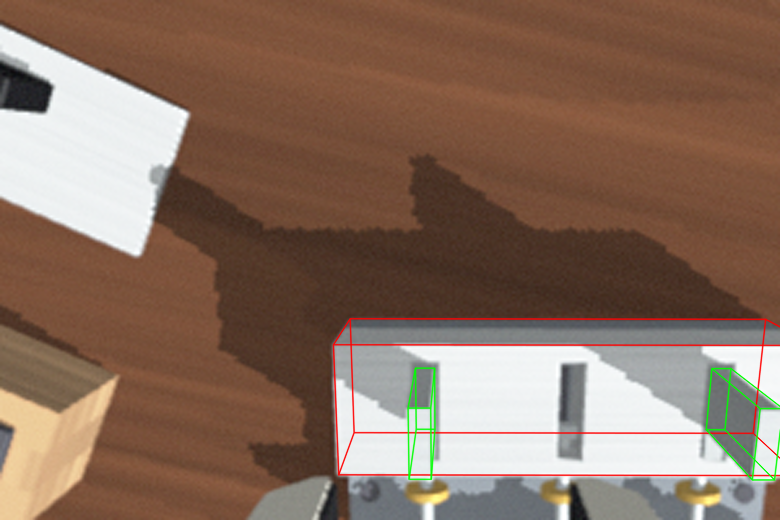

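View pics/sc_b.png

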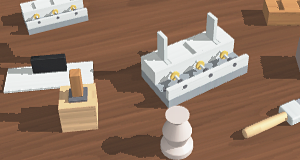

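```bash
python3 - <<'E'
from h import *
R=downnear(DRAG[2]+np.pi/2)
for z in (140,83): print(delta(dragp(-6.5,-62,z),R))
E
```

```text
(array([-0.22, -0.05, -0.03]), array([-0.0237, -0.0105,  0.0786]))
(array([-0.22, -0.05, -0.03]), array([-0.0237, -0.0102,  0.1356]))
```

Call:
step_arm(
  plan=[
    [[0,0,0,-0.012,-0.005,0.02,0.1],[0,0,0,-0.0237,-0.0104,0.05,0.1],[-0.2,0,0,-0.0237,-0.0104,0.075,0.1],[-0.2,0,0,-0.0237,-0.0104,0.08,0.1],[-0.2,0,0,-0.0237,-0.0103,0.08,0.1],[-0.2,0,0,-0.0237,-0.0103,0.1,0.1],[-0.2,0,0,-0.0237,-0.0103,0.12,0.1],[-0.2,0,0,-0.0237,-0.0102,0.1335,0.1],[-0.2,0,0,-0.0237,-0.0102,0.1355,0.1],[-0.2,0,0,-0.0237,-0.0102,0.1355,0.1],[-0.2,0,0,-0.0237,-0.0102,0.1355,0.1]],
  ],
)

```text
t: 19.98
eef_pos: [0.5618, -0.0728, 0.0844]
orientation: [-0.343, 3.122, -0.001]
force: [-0.3, -0.4, -0.3]
opening: 0.0513
```

```bash
cat > bl.py <<'E'
from h import *
import sys
px,py,tag=float(sys.argv[1]),float(sys.argv[2]),sys.argv[3]
s=get_state(); print(s['eef_pos'].round(4),s['opening'],s['force'].round(1),s['t'])
R=downnear(DRAG[2]+np.pi/2); print(delta(dragp(px,py,83),R))
C=cam("side");im=get_image("side");c=proj(C,[dragp(px,py,80)])[0].astype(int);a=cv2.resize(im[c[1]-45:c[1]+45,c[0]-50:c[0]+50],(400,360),interpolation=cv2.INTER_CUBIC)
C=cam("scene");im=get_image("scene");c=proj(C,[dragp(px,py,80)])[0].astype(int);b=cv2.resize(im[c[1]-45:c[1]+45,c[0]-50:c[0]+50],(400,360),interpolation=cv2.INTER_CUBIC)
cv2.imwrite(f"pics/{tag}.png",np.hstack([b,a]))
E
python3 bl.py -6.5 -62 g0
```

```text
[ 0.5618 -0.0728  0.0844] 0.05132586860358653 [-0.3 -0.4 -0.3] 19.9833
(array([-0.04,  0.03, -0.05]), array([0.0006, 0.0004, 0.0014]))
```

View pics/g0.png

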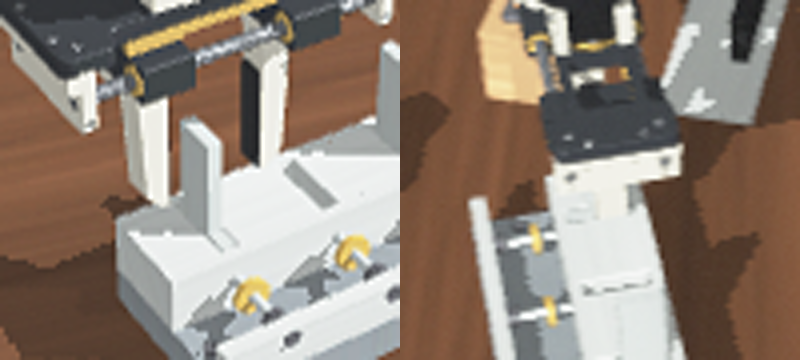

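Call:
step_arm(
  plan=[
    [[0,0,0,0.0005,0,0.0012,-0.4],[0,0,0,0.0005,0,0.0012,-1],[0,0,0,0.0005,0,0.0012,-1],[0,0,0,0.0005,0,0.0012,-1],[0,0,0,0.0005,0,0.0012,-1],[0,0,0,0.0005,0,0.0012,-1],[0,0,0,0.0005,0,0.0012,-1],[0,0,0,0.0005,0,0.0012,-1],[0,0,0,0.0005,0,0.0012,-1],[0,0,0,0.0005,0,0.0012,-1],[0,0,0,0.0005,0,0.0012,-1]],
  ],
  force=25,
)

```text
t: 21.0
eef_pos: [0.5615, -0.073, 0.0832]
orientation: [-0.343, 3.122, -0.002]
force: [0.3, -2.2, -1.3]
opening: 0.0079
```

```bash
python3 bl.py -6.5 -62 g0b
```

```text
[ 0.5615 -0.073   0.0832] 0.007852624622877107 [ 0.3 -2.2 -1.3] 21.0
(array([-0.06,  0.06, -0.06]), array([0.0002, 0.0005, 0.0002]))
```

```bash
python3 - <<'E'
from h import *
R=downnear(np.radians(70)); print(np.round(R,2),delta([.432,.33,.25],R)); print(tool_T().round(3))
E
```

```text
[[-0.94  0.34  0.  ]
 [ 0.34  0.94  0.  ]
 [ 0.    0.   -1.  ]] (array([-0.05,  0.07, 32.54]), array([ 0.0387,  0.4213, -0.1673]))
[[-0.976 -0.217  0.001  0.561]
 [-0.217  0.976 -0.001 -0.073]
 [-0.001 -0.001 -1.     0.083]
 [ 0.     0.     0.     1.   ]]
```

Call:
step_arm(
  plan=[
    [[0,0,0,0,0,-0.01,-1],[0,0,0,0,0,-0.03,-1],[0,0,0,0,0,-0.06,-1],[0,0,0,0,0,-0.1,-1],[0,0,0,0,0.02,-0.135,-1],[0,0,4,0.005,0.055,-0.16,-1],[0,0,8,0.008,0.09,-0.167,-1],[0,0,12,0.012,0.13,-0.167,-1],[0,0,16,0.016,0.17,-0.167,-1],[0,0,20,0.02,0.21,-0.167,-1],[0,0,24,0.024,0.25,-0.167,-1],[0,0,28,0.028,0.29,-0.167,-1],[0,0,32,0.032,0.33,-0.167,-1],[0,0,32.5,0.036,0.37,-0.167,-1],[0,0,32.5,0.039,0.4,-0.167,-1],[0,0,32.5,0.039,0.421,-0.167,-1],[0,0,32.5,0.039,0.421,-0.167,-1],[0,0,32.5,0.039,0.421,-0.167,-1],[0,0,32.5,0.039,0.421,-0.167,-1],[0,0,32.5,0.039,0.421,-0.167,-1]],
  ],
)

```text
t: 22.77
eef_pos: [0.432, 0.3283, 0.25]
orientation: [0.547, 3.092, -0.002]
force: [0.2, -0.4, -0.6]
opening: 0.0079
```

```bash
cat > cv.py <<'E'
from h import *
import sys
tag=sys.argv[1]
s=get_state();print(s['eef_pos'].round(4),np.abs(s['joint_velocities']).max().round(3),s['t'],s['opening'])
im=get_image("wrist"); cv2.imwrite(f"pics/{tag}.png",im)
C=cam("wrist",s); np.save(f"{tag}_C.npy",C[1]); L=look("case_top","wrist",C); print(L)
x0,y0=130,60
cv2.imwrite(f"pics/{tag}_c.png",cv2.resize(im[y0:y0+220,x0:x0+290],None,fx=2.6,fy=2.6,interpolation=cv2.INTER_CUBIC))
E
python3 cv.py k0
```

```text
[0.432  0.3283 0.25  ] 0.007 22.7667 0.007873431391418361
[(0.87, array([0.4601, 0.3277, 0.0436]))]
```

View pics/k0_c.png

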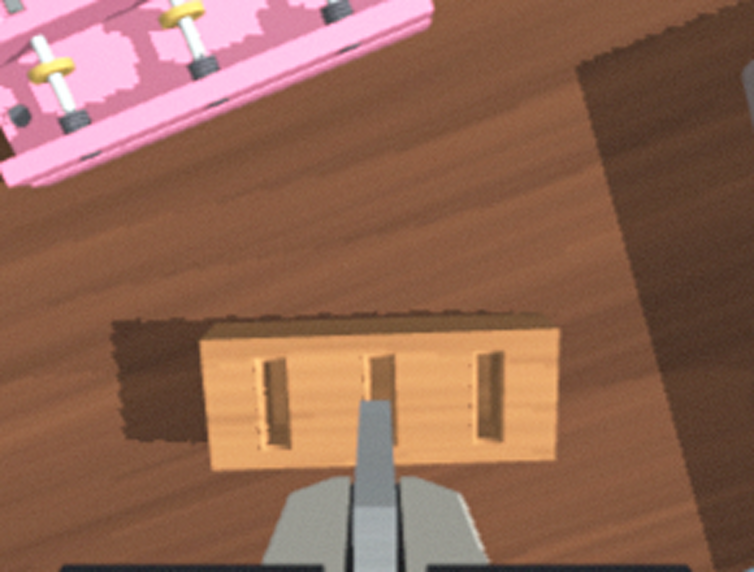

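View pics/k0.png

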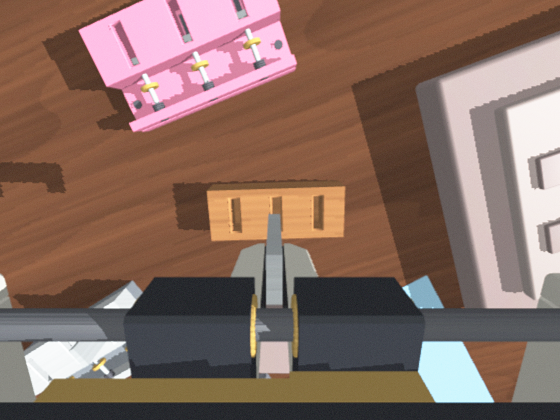

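```bash
cat > cfit.py <<'E'
from fit2 import *
def cfit(tag,U,q0=[.46,.33,-.3]):
    C=(camera_params("wrist")["mtx"],np.load(f"{tag}_C.npy")); im=cv2.imread(f"pics/{tag}.png")
    q=fit(C,[[-33,-85,40],[-33,85,40],[33,85,40],[33,-85,40]],U,q0,2.6,[130,60])
    k=2.6;big=cv2.resize(im[60:280,130:420],None,fx=k,fy=k,interpolation=cv2.INTER_CUBIC)
    K=C[0].copy();K[0,2]-=130;K[1,2]-=60;K[:2]*=k;Cb=(K,C[1]);m=1e-3;T=F(*q)
    drawbox(big,Cb,T,np.array((-33,33,-85,85,0,40))*m)
    for y in (-52,0,52): drawbox(big,Cb,T,np.array((-21.5,21.5,y-5.5,y+5.5,40,40))*m,(0,255,0))
    cv2.imwrite(f"pics/{tag}_ov.png",big); np.save("case.npy",q); return q
E
python3 - <<'E'
from cfit import *
cfit("k0",[(202,339),(559,328),(555,460),(211,470)])
E
```

```text
[ 0.469   0.3202 -0.32  ] -18.34 [-0.66  0.1   0.22  0.3   0.03 -0.12  0.44 -0.28]
```

View pics/k0_ov.png

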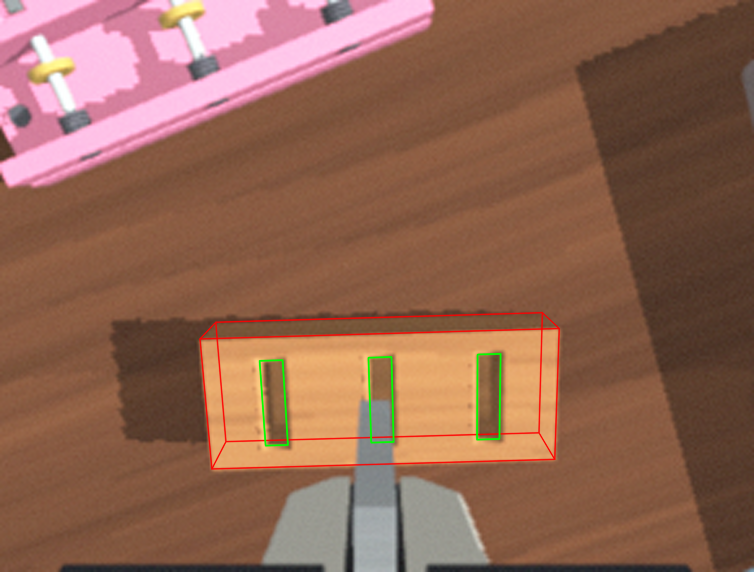

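```bash
cat > cd.py <<'E'
from h import *
import sys
cx,cy=float(sys.argv[1]),float(sys.argv[2])
q=np.load("case.npy"); s=get_state(); print(s['eef_pos'].round(4),s['opening'],s['force'].round(1),s['moment'].round(2),s['t'])
R=downnear(q[2]+np.pi/2)
for z in (100,80,60,45): print(z,delta(tf(F(*q),np.array([cx,cy,z])/1000)[0],R))
E
python3 cd.py -6.3 52
```

```text
[0.4322 0.3284 0.25  ] 0.007774152443360363 [-0.6 -0.  -1.4] [ 0.05 -0.01  0.01] 22.8667
100 (array([-0.03,  0.09, -1.73]), array([-0.0293,  0.0568,  0.15  ]))
80 (array([-0.03,  0.09, -1.73]), array([-0.0293,  0.0568,  0.17  ]))
60 (array([-0.03,  0.09, -1.73]), array([-0.0293,  0.0568,  0.19  ]))
45 (array([-0.03,  0.09, -1.73]), array([-0.0292,  0.0568,  0.205 ]))
```

Call:
step_arm(
  plan=[
    [[0,0,-0.5,-0.015,0.028,0.03,-1],[0,0,-1,-0.029,0.056,0.06,-1],[0,0,-1.7,-0.0293,0.0568,0.095,-1],[0,0,-1.7,-0.0293,0.0568,0.13,-1],[0,0,-1.7,-0.0293,0.0568,0.15,-1],[0,0,-1.7,-0.0293,0.0568,0.15,-1],[0,0,-1.7,-0.0293,0.0568,0.15,-1],[0,0,-1.7,-0.0293,0.0568,0.15,-1],[0,0,-1.7,-0.0293,0.0568,0.15,-1]],
  ],
)

```text
t: 23.62
eef_pos: [0.4805, 0.372, 0.102]
orientation: [0.502, 3.098, 0.002]
force: [-0.3, -0.4, -0.9]
opening: 0.0077
```

```bash
python3 cd.py -6.3 52; cat > cshot.py <<'E'
from h import *
import sys
q=np.load("case.npy");out=[]
for n in ("scene","side"):
    C=cam(n);im=get_image(n);c=proj(C,[[q[0],q[1],.06]])[0].astype(int);c[1]=min(c[1],420-50)
    out.append(cv2.resize(im[c[1]-50:c[1]+50,c[0]-55:c[0]+55],(400,364),interpolation=cv2.INTER_CUBIC))
cv2.imwrite(f"pics/{sys.argv[1]}.png",np.hstack(out))
cv2.imwrite(f"pics/{sys.argv[1]}w.png",get_image("wrist"))
E
python3 cshot.py s0a
```

```text
[0.4805 0.372  0.102 ] 0.007730495181679749 [-0.3 -0.4 -0.9] [ 0.02 -0.01  0.02] 23.6167
100 (array([ 0.12,  0.17, -0.06]), array([ 0.0008, -0.0008,  0.002 ]))
80 (array([ 0.12,  0.17, -0.06]), array([ 0.0009, -0.0008,  0.022 ]))
60 (array([ 0.12,  0.17, -0.06]), array([ 0.001 , -0.0008,  0.042 ]))
45 (array([ 0.12,  0.17, -0.06]), array([ 0.001 , -0.0009,  0.057 ]))
```

View pics/s0a.png

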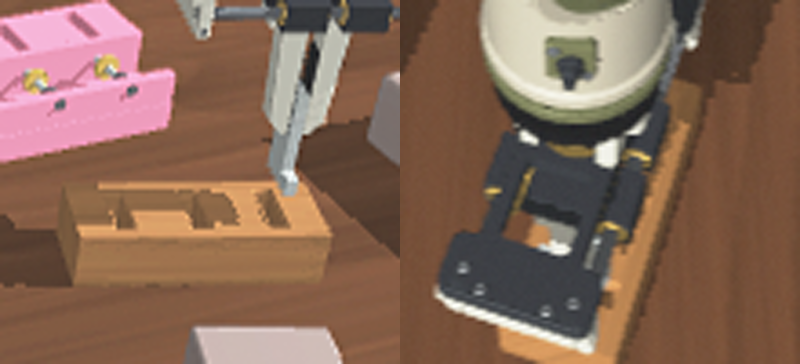

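View pics/s0aw.png

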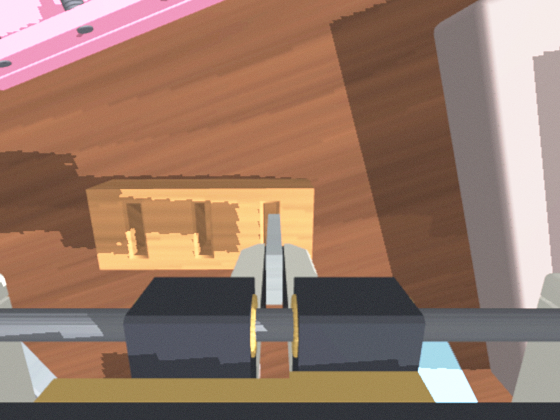

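Call:
step_arm(
  plan=[
    [[0,0.1,0,0.0009,-0.0008,0.005,-1],[0,0.1,0,0.0009,-0.0008,0.015,-1],[0,0.1,0,0.001,-0.0008,0.023,-1],[0,0.1,0,0.001,-0.0008,0.027,-1],[0,0.1,0,0.001,-0.0008,0.03,-1],[0,0.1,0,0.001,-0.0008,0.03,-1]],
  ],
)

```text
t: 24.27
eef_pos: [0.48, 0.3715, 0.0733]
orientation: [0.502, 3.098, 0.005]
force: [-3.1, -4.8, 29.6]
opening: 0.008
```

```bash
python3 cd.py -6.3 52; python3 cshot.py s0b
```

```text
[0.48   0.3715 0.0733] 0.00800133628544379 [-3.1 -4.8 29.6] [-1.13  0.75 -0.  ] 24.2667
100 (array([ 0.2 ,  0.13, -0.09]), array([ 0.0005, -0.0001, -0.0267]))
80 (array([ 0.2 ,  0.13, -0.09]), array([ 0.0005, -0.0002, -0.0067]))
60 (array([ 0.2 ,  0.13, -0.09]), array([ 0.0006, -0.0002,  0.0133]))
45 (array([ 0.2 ,  0.13, -0.09]), array([ 0.0006, -0.0003,  0.0283]))
```

View pics/s0b.png

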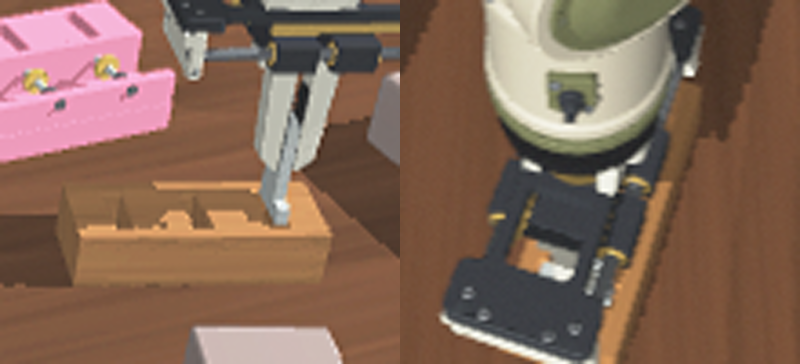

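```bash
python3 - <<'E'
from h import *
q=np.load("case.npy");s=get_state();C=cam("scene");im=get_image("scene")
c=(430,185);k=10;x0,y0=c[0]-40,c[1]-35
c=proj(C,tf(F(*q),[0,.052,.05]))[0].astype(int);x0,y0=c[0]-35,c[1]-40
big=cv2.resize(im[y0:y0+65,x0:x0+75],None,fx=k,fy=k,interpolation=cv2.INTER_CUBIC);raw=big.copy()
K=C[0].copy();K[0,2]-=x0;K[1,2]-=y0;K[:2]*=k;Cb=(K,C[1]);m=1e-3;T=F(*q)
drawbox(big,Cb,T,np.array((-33,33,-85,85,0,40))*m)
for y in (-52,0,52): drawbox(big,Cb,T,np.array((-21.5,21.5,y-5.5,y+5.5,40,40))*m,(0,255,0))
TT=tool_T(s)
# blade in tool coords: shank centre x+.0002,z -0.005 ; foot
def bx(x0,x1,y0,y1,z0,z1): return np.array((x0,x1,y0,y1,z0,z1))*m
drawbox(big,Cb,TT,bx(-13.3,13.7,-4,4,-29,39),(255,0,0)); drawbox(big,Cb,TT,bx(-26.3,13.7,-4,4,27,39),(255,0,255))
cv2.imwrite("pics/z1.png",np.hstack([raw,big])[::1,::1] if 0 else cv2.resize(np.hstack([raw,big]),(800,347)))
E
```

```text
(no output)
```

View pics/z1.png

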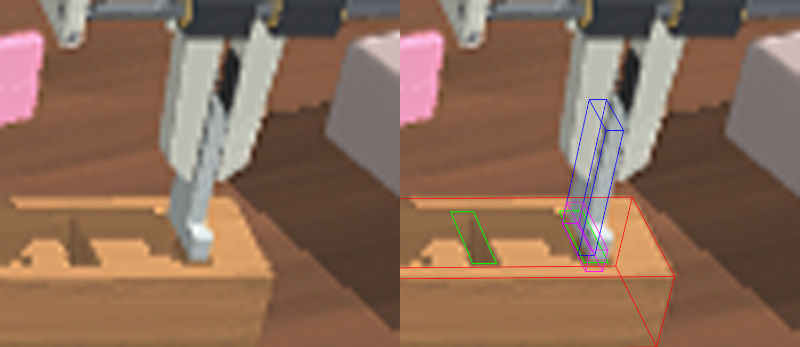

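Call:
step_arm(
  plan=[
    [[0,0,0,0,0,-0.004,-1],[0,0,0,0,0,-0.008,-1],[0,0,0,0.0005,-0.0018,-0.008,-1],[0,0,0,0.0005,-0.0018,-0.008,-1],[0,0,0,0.0005,-0.0018,-0.008,-1],[0,0,0,0.0005,-0.0018,-0.008,-1]],
  ],
)

```text
t: 24.97
eef_pos: [0.4786, 0.3698, 0.0808]
orientation: [0.502, 3.099, 0.004]
force: [-0.1, 0.4, -1.0]
opening: 0.0076
```

```bash
cat > ovc.py <<'E'
from h import *
import sys
tag=sys.argv[1]; cy=float(sys.argv[2])/1000; up=float(sys.argv[3])
q=np.load("case.npy");s=get_state();C=cam("scene");im=get_image("scene");k=10
c=proj(C,tf(F(*q),[0,cy,.05]))[0].astype(int);x0,y0=c[0]-35,c[1]-40
big=cv2.resize(im[y0:y0+65,x0:x0+75],None,fx=k,fy=k,interpolation=cv2.INTER_CUBIC);raw=big.copy()
K=C[0].copy();K[0,2]-=x0;K[1,2]-=y0;K[:2]*=k;Cb=(K,C[1]);m=1e-3;T=F(*q)
drawbox(big,Cb,T,np.array((-33,33,-85,85,0,40))*m)
for y in (-52,0,52): drawbox(big,Cb,T,np.array((-21.5,21.5,y-5.5,y+5.5,40,40))*m,(0,255,0))
TT=tool_T(s)
def bx(x0,x1,y0,y1,z0,z1): return np.array((x0,x1,y0,y1,z0,z1))*m
drawbox(big,Cb,TT,bx(-13.3,13.7,-4,4,-29-up,39-up),(255,0,0)); drawbox(big,Cb,TT,bx(-26.3,13.7,-4,4,27-up,39-up),(255,0,255))
cv2.imwrite(f"pics/{tag}.png",cv2.resize(np.hstack([raw,big]),(800,347)))
E
python3 cd.py -6.3 52; python3 ovc.py z2 52 5.7
```

```text
[0.4786 0.3698 0.0808] 0.00762368136181013 [-0.1  0.4 -1. ] [ 0.02 -0.02 -0.02] 24.9667
100 (array([ 0.16,  0.11, -0.08]), array([-0.0003,  0.0019, -0.0192]))
80 (array([ 0.16,  0.11, -0.08]), array([-0.0002,  0.0019,  0.0008]))
60 (array([ 0.16,  0.11, -0.08]), array([-0.0002,  0.0018,  0.0208]))
45 (array([ 0.16,  0.11, -0.08]), array([-0.0002,  0.0018,  0.0358]))
```

View pics/z2.png

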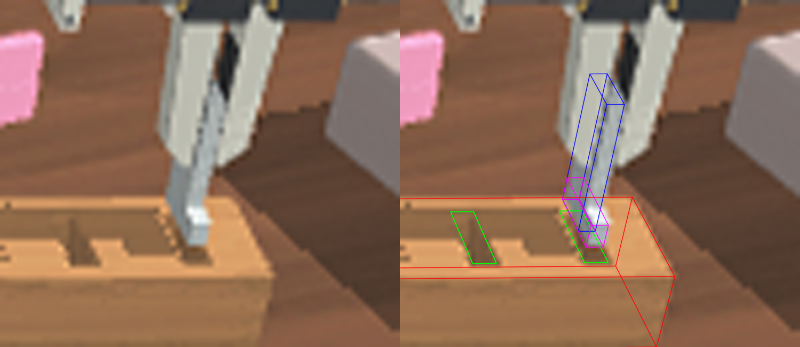

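Call:
step_arm(
  plan=[
    [[0,0,0,0,-0.0003,0.005,-1],[0,0,0,0,-0.0003,0.009,-1],[0,0,0,0,-0.0003,0.012,-1],[0,0,0,0,-0.0003,0.014,-1],[0,0,0,0,-0.0003,0.014,-1]],
  ],
)

```text
t: 25.43
eef_pos: [0.4791, 0.3693, 0.0662]
orientation: [0.503, 3.098, 0.004]
force: [2.6, -0.6, -3.0]
opening: 0.0076
```

```bash
python3 cd.py -6.3 52; python3 ovc.py z3 52 5.7
```

```text
[0.4791 0.3693 0.0662] 0.007580378261998002 [ 2.6 -0.6 -3. ] [-0.11 -0.76 -0.03] 25.4333
100 (array([ 0.15,  0.14, -0.1 ]), array([ 0.0003,  0.0023, -0.0338]))
80 (array([ 0.15,  0.14, -0.1 ]), array([ 0.0003,  0.0022, -0.0138]))
60 (array([ 0.15,  0.14, -0.1 ]), array([0.0004, 0.0022, 0.0062]))
45 (array([ 0.15,  0.14, -0.1 ]), array([0.0004, 0.0021, 0.0212]))
```

View pics/z3.png

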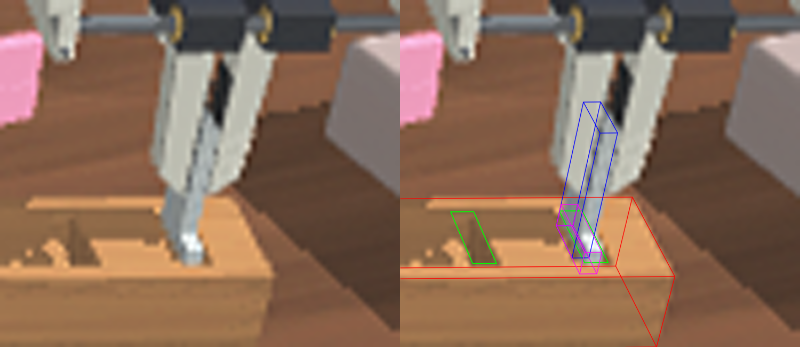

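Call:
step_arm(
  plan=[
    [[0,0,0,-0.0006,0.0002,0.002,-1],[0,0,0,-0.0006,0.0002,0.006,-1],[0,0,0,-0.0006,0.0002,0.01,-1],[0,0,0,-0.0006,0.0002,0.014,-1],[0,0,0,-0.0006,0.0002,0.014,-1]],
  ],
)

```text
t: 25.9
eef_pos: [0.4791, 0.3691, 0.0514]
orientation: [0.503, 3.099, 0.002]
force: [0.2, -0.4, -1.5]
opening: 0.008
```

```bash
python3 cd.py -6.3 52; python3 ovc.py z4 52 5.7
```

```text
[0.4791 0.3691 0.0514] 0.007966571621084785 [ 0.2 -0.4 -1.5] [-0.   -0.   -0.01] 25.9
100 (array([ 0.09,  0.08, -0.09]), array([ 0.0004,  0.0024, -0.0486]))
80 (array([ 0.09,  0.08, -0.09]), array([ 0.0004,  0.0024, -0.0286]))
60 (array([ 0.09,  0.08, -0.09]), array([ 0.0005,  0.0024, -0.0086]))
45 (array([ 0.09,  0.08, -0.09]), array([0.0005, 0.0024, 0.0064]))
```

View pics/z4.png

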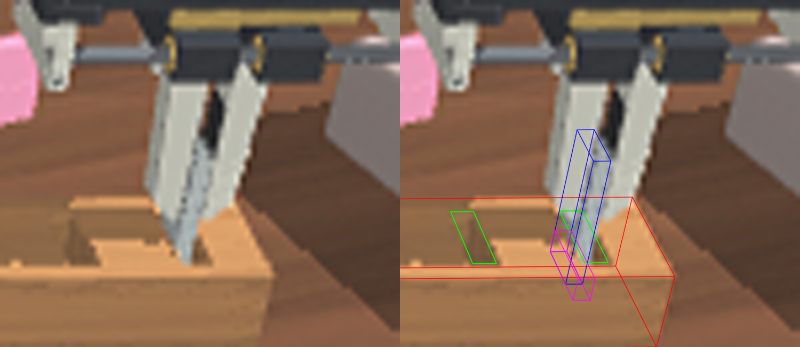

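Call:
step_arm(
  plan=[
    [[0,0,0,0,0,0.003,-1],[0,0,0,0,0,0.0065,-1],[0,0,0,0,0,0.0065,-1],[0,0,0,0,0,0.0065,-0.6],[0,0,0,0,0,0.0065,-0.6],[0,0,0,0,0,0.0065,-0.6],[0,0,0,0,0,0.0065,-0.6],[0,0,0,0,0,0.0065,-0.6],[0,0,0,0,0,-0.03,-0.6],[0,0,0,0,0,-0.06,-0.6],[0,0,0,0,0,-0.1,-0.6],[0,0,0,0.01,-0.03,-0.13,-0.6],[0,0,0,0.02,-0.05,-0.17,-0.6],[0,0,0,0.02,-0.05,-0.17,-0.6],[0,0,0,0.02,-0.05,-0.17,-0.6],[0,0,0,0.02,-0.05,-0.17,-0.6],[0,0,0,0.02,-0.05,-0.17,-0.6]],
  ],
)

```text
t: 27.37
eef_pos: [0.4439, 0.3283, 0.2206]
orientation: [0.502, 3.1, 0.001]
force: [-0.3, -0.7, 0.1]
opening: 0.0189
```

```bash
python3 cshot.py s0c; python3 cv.py k1
```

```text
[0.4439 0.328  0.2202] 0.004 27.5167 0.018424214188111483
[(0.31, array([0.5921, 0.0039, 0.0444]))]
```

View pics/s0c.png

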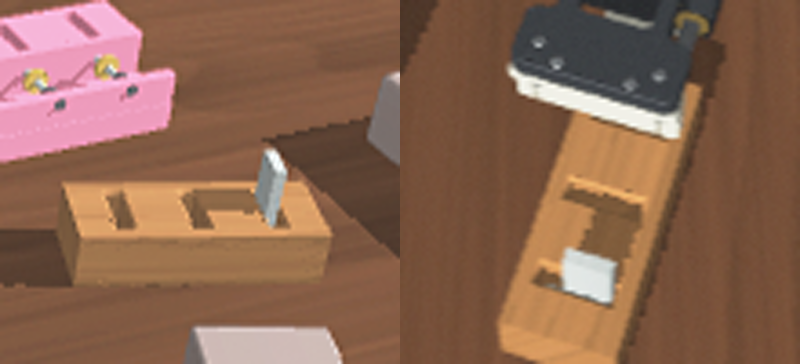

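View pics/k1_c.png

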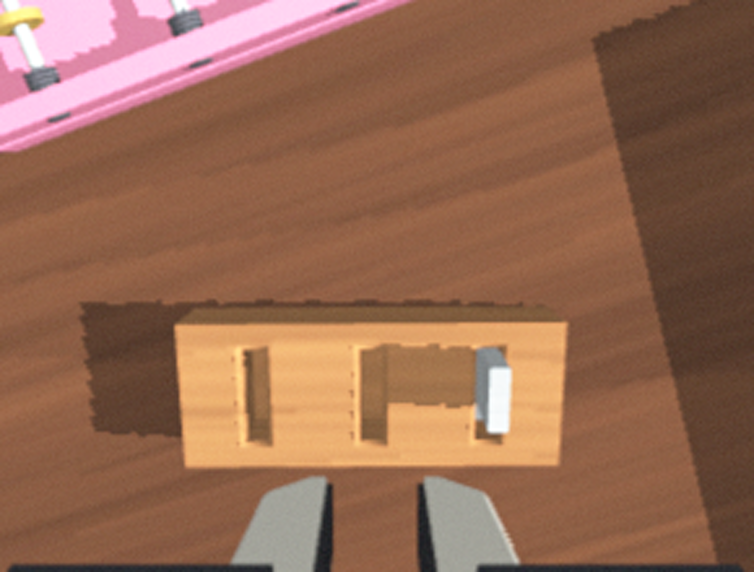

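```bash
python3 - <<'E'
from cfit import *
q=cfit("k1",[(176,324),(568,321),(560,466),(185,467)])
# predict blade-top for z 73 & 79
C=(camera_params("wrist")["mtx"],np.load("k1_C.npy"))
for z in (73,78):
    p=proj(C,tf(F(*q),np.array([[-20,48,z],[-20,56,z],[7,56,z],[7,48,z]])/1000)); print(z,((p-[130,60]+.5)*2.6-.5).round(0).tolist())
C=cam("scene")
for z in (73,78):
    p=proj(C,tf(F(*q),np.array([[-20,48,z],[7,48,z],[7,56,z]])/1000)); print(z,p.round(1).tolist())
im=cv2.imread("pics/s0c.png")
c=proj(C,[[.469,.3202,.06]])[0].astype(int);print("crop origin",c-[55,50], 400/110)
E
```

```text
[ 0.4691  0.3203 -0.3161] -18.11 [-0.04  0.1  -0.09  0.5  -0.4  -0.52  0.54 -0.2 ]
73 [[492.0, 371.0], [512.0, 371.0], [509.0, 435.0], [490.0, 435.0]]
78 [[494.0, 374.0], [514.0, 374.0], [511.0, 439.0], [491.0, 439.0]]
73 [[420.1, 168.6], [423.2, 174.6], [426.4, 174.5]]
78 [[420.4, 166.9], [423.6, 172.8], [426.8, 172.8]]
crop origin [347 127] 3.6363636363636362
```

```bash
cat > ovb.py <<'E'
from h import *
import sys
tag=sys.argv[1]; q=np.load("case.npy");out=[]
cys=[float(v) for v in sys.argv[2:]] ; xs=(-20,7)
for n in ("scene","side"):
    C=cam(n);im=get_image(n);k=10
    c=proj(C,tf(F(*q),[0,cys[0]/1000,.055]))[0].astype(int);x0,y0=c[0]-20,c[1]-20
    big=cv2.resize(im[y0:y0+40,x0:x0+40],None,fx=k,fy=k,interpolation=cv2.INTER_CUBIC);raw=big.copy()
    K=C[0].copy();K[0,2]-=x0;K[1,2]-=y0;K[:2]*=k;K[:2,2]+=(k-1)/2;Cb=(K,C[1]);m=1e-3;T=F(*q)
    drawbox(big,Cb,T,np.array((-33,33,-85,85,0,40))*m)
    for y in cys:
        drawbox(big,Cb,T,np.array((-21.5,21.5,y-5.5,y+5.5,40,40))*m,(0,255,0)); drawbox(big,Cb,T,np.array((xs[0],xs[1],y-4,y+4,40,73))*m,(255,0,0))
    out.append(np.hstack([raw,big]))
cv2.imwrite(f"pics/{tag}.png",cv2.resize(np.vstack(out),(600,600)))
E
python3 ovb.py z5 52
```

```text
(no output)
```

View pics/z5.png

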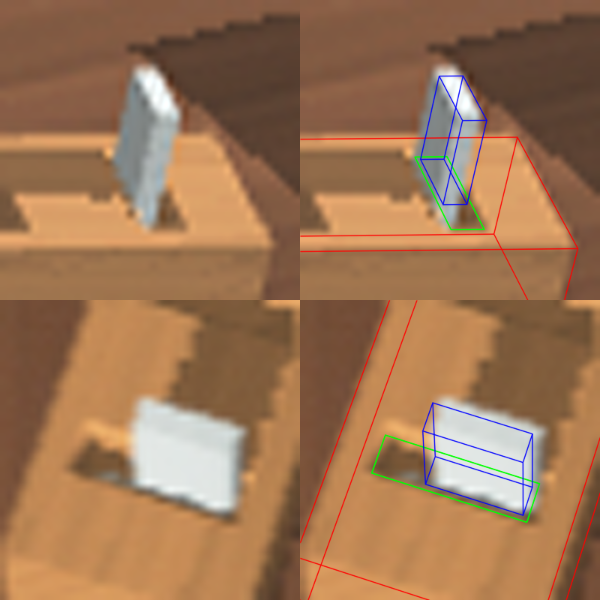

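```bash
python3 - <<'E'
from h import *
R=downnear(DRAG[2]+np.pi/2)
for z in (150,83): print(delta(dragp(-6.5,61,z),R))
E
```

```text
(array([ 1.000e-02,  7.000e-02, -3.101e+01]), array([-0.1742, -0.2375,  0.071 ]))
(array([ 1.000e-02,  7.000e-02, -3.101e+01]), array([-0.1742, -0.2375,  0.138 ]))
```

Call:
step_arm(
  plan=[
    [[0,0,-4,-0.02,-0.027,0,0.1],[0,0,-8,-0.04,-0.054,0,0.1],[0,0,-12,-0.06,-0.081,0,0.1],[0,0,-16,-0.08,-0.108,0.01,0.1],[0,0,-20,-0.1,-0.136,0.02,0.1],[0,0,-24,-0.12,-0.163,0.035,0.1],[0,0,-28,-0.14,-0.19,0.05,0.1],[0,0,-31,-0.16,-0.217,0.065,0.1],[0,0,-31,-0.1742,-0.2375,0.071,0.1],[0,0,-31,-0.1742,-0.2375,0.071,0.1],[0,0,-31,-0.1742,-0.2375,0.071,0.1],[0,0,-31,-0.1742,-0.2375,0.071,0.1],[0,0,-31,-0.1742,-0.2375,0.071,0.1]],
  ],
)

```text
t: 28.8
eef_pos: [0.5343, 0.049, 0.1502]
orientation: [-0.347, 3.121, 0.001]
force: [0.2, 0.2, 1.1]
opening: 0.051
```

```bash
python3 bl.py -6.5 61 g2; python3 -c "
from h import *
cv2.imwrite('pics/g2w.png',get_image('wrist'))"
```

```text
[0.5343 0.049  0.1502] 0.05101599101095313 [0.2 0.2 1.1] 28.8
(array([0.02, 0.09, 0.08]), array([ 0.0003, -0.0015,  0.0672]))
```

View pics/g2w.png

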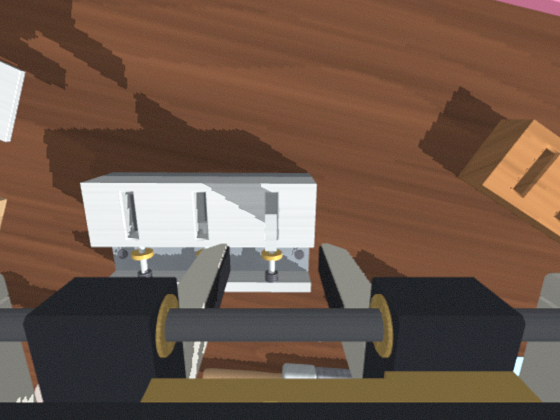

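Call:
step_arm(
  plan=[
    [[0,0,0,0,-0.002,0.02,0.1],[0,0,0,0.0003,-0.002,0.045,0.1],[0,0,0,0.0003,-0.002,0.062,0.1],[0,0,0,0.0003,-0.002,0.0672,0.1],[0,0,0,0.0003,-0.002,0.0672,0.1],[0,0,0,0.0003,-0.002,0.0672,0.1],[0,0,0,0.0003,-0.002,0.0672,-1],[0,0,0,0.0003,-0.002,0.0672,-1],[0,0,0,0.0003,-0.002,0.0672,-1],[0,0,0,0.0003,-0.002,0.0672,-1],[0,0,0,0.0003,-0.002,0.0672,-1],[0,0,0,0.0003,-0.002,0.0672,-1],[0,0,0,0.0003,-0.002,0.0672,-1],[0,0,0,0.0003,-0.002,0.0672,-1],[0,0,0,0.0003,-0.002,0.0672,-1],[0,0,0,0.0003,-0.002,0.0672,-1]],
  ],
  force=40,
)

```text
t: 30.28
eef_pos: [0.5346, 0.0469, 0.0832]
orientation: [-0.347, 3.121, 0.001]
force: [0.3, 0.1, 1.0]
opening: 0.008
```

```bash
python3 bl.py -6.5 61 g2b;python3 - <<'E'
from h import *
q=np.load("case.npy");R=downnear(q[2]+np.pi/2)
print(delta(tf(F(*q),np.array([-5.8,-54,110])/1000)[0],R))
E
```

```text
[0.5346 0.0469 0.0832] 0.008026850170624558 [0.3 0.1 1. ] 30.2833
(array([0.01, 0.1 , 0.1 ]), array([0.0001, 0.0007, 0.0002]))
(array([3.000e-02, 1.000e-01, 3.081e+01]), array([ 0.0364,  0.2378, -0.0269]))
```

View pics/g2b.png

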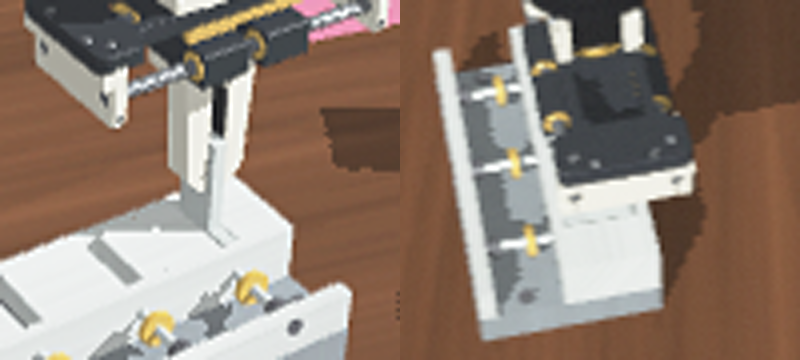

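Call:
step_arm(
  plan=[
    [[0,0,0,0,0,-0.01,-1],[0,0,0,0,0,-0.03,-1],[0,0,0,0,0,-0.06,-1],[0,0,0,0,0.01,-0.095,-1],[0,0,5,0.006,0.04,-0.125,-1],[0,0,10,0.012,0.08,-0.137,-1],[0,0,15,0.018,0.115,-0.137,-1],[0,0,20,0.024,0.15,-0.137,-1],[0,0,25,0.03,0.185,-0.137,-1],[0,0,30,0.05,0.22,-0.137,-1],[0,0,30.8,0.066,0.248,-0.137,-1],[0,0,30.8,0.066,0.248,-0.137,-1],[0,0,30.8,0.066,0.248,-0.137,-1],[0,0,30.8,0.066,0.248,-0.137,-1],[0,0,30.8,0.066,0.248,-0.137,-1]],
  ],
)

```text
t: 31.63
eef_pos: [0.4162, 0.2731, 0.2204]
orientation: [0.496, 3.1, 0.001]
force: [0.1, 0.4, -1.6]
opening: 0.0075
```

```bash
python3 cv.py k2; python3 cd.py -5.8 -54; python3 -c "
from h import *
cv2.imwrite('pics/side2.png',get_image('side'))"
```

```text
[0.4162 0.2731 0.2204] 0.011 31.6333 0.007503668620925555
[(0.94, array([0.4595, 0.3238, 0.0387]))]
[0.4163 0.2731 0.2203] 0.007792804701594329 [ 0.9  0.2 -1.4] [-0.04  0.01  0.05] 31.7333
100 (array([ 0.06,  0.1 , -0.12]), array([-0.0294,  0.0072,  0.1203]))
80 (array([ 0.06,  0.1 , -0.12]), array([-0.0294,  0.0072,  0.1403]))
60 (array([ 0.06,  0.1 , -0.12]), array([-0.0293,  0.0072,  0.1603]))
45 (array([ 0.06,  0.1 , -0.12]), array([-0.0293,  0.0072,  0.1753]))
```

View pics/k2_c.png

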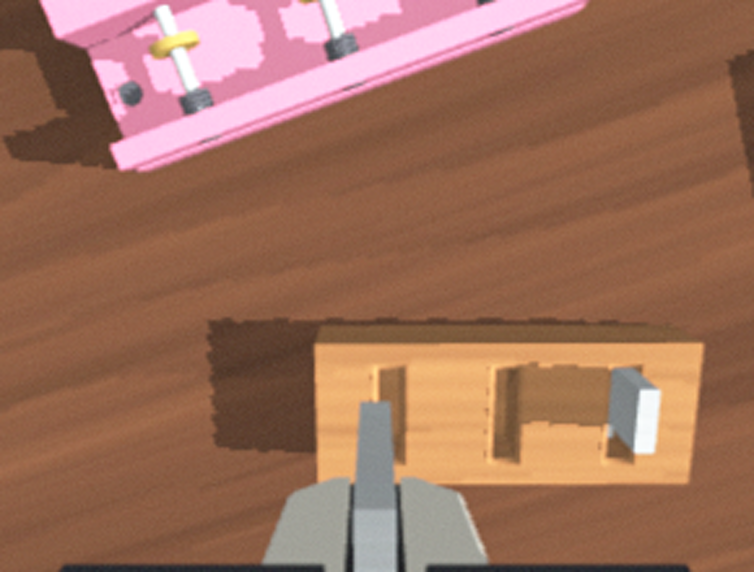

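View pics/side2.png

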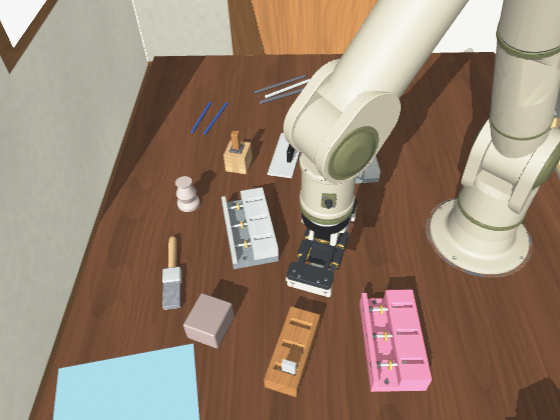

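Case still in place. Refit, then insert into slot 0.

```bash
python3 - <<'E'
from cfit import *
cfit("k2",[(315,344),(704,343),(689,484),(319,485)])
E
python3 cd.py -5.8 -54
```

```text
[ 0.4693  0.3202 -0.3144] -18.01 [ 0.22  0.22  0.06  0.1  -0.24 -0.25 -0.04 -0.12]
[0.4162 0.2732 0.2202] 0.00778803546429518 [-0.2  0.1 -1.9] [-0.01  0.01  0.  ] 31.7833
100 (array([ 0.06,  0.1 , -0.22]), array([-0.0299,  0.0071,  0.1202]))
80 (array([ 0.06,  0.1 , -0.22]), array([-0.0299,  0.0071,  0.1402]))
60 (array([ 0.06,  0.1 , -0.22]), array([-0.0298,  0.0071,  0.1602]))
45 (array([ 0.06,  0.1 , -0.22]), array([-0.0298,  0.007 ,  0.1752]))
```

Call:
step_arm(
  plan=[
    [[0,0,-0.2,-0.015,0.004,0.02,-1],[0,0,-0.2,-0.03,0.0071,0.05,-1],[0,0,-0.2,-0.03,0.0071,0.08,-1],[0,0,-0.2,-0.03,0.0071,0.11,-1],[0,0,-0.2,-0.03,0.0071,0.128,-1],[0,0,-0.2,-0.03,0.0071,0.13,-1],[0,0,-0.2,-0.03,0.0071,0.13,-1],[0,0,-0.2,-0.03,0.0071,0.13,-1]],
  ],
)

```text
t: 32.45
eef_pos: [0.4479, 0.2703, 0.091]
orientation: [0.493, 3.1, 0.002]
force: [-0.1, -0.8, 0.4]
opening: 0.0075
```

```bash
python3 cd.py -5.8 -54; python3 ovc.py y1 -52 0
```

```text
[0.4479 0.2703 0.091 ] 0.007467334701697238 [-0.1 -0.8  0.4] [ 0.03 -0.01 -0.02] 32.45
100 (array([ 0.08,  0.12, -0.07]), array([ 0.0009,  0.    , -0.009 ]))
80 (array([ 0.08,  0.12, -0.07]), array([ 0.0009, -0.    ,  0.011 ]))
60 (array([ 0.08,  0.12, -0.07]), array([ 0.001, -0.   ,  0.031]))
45 (array([ 0.08,  0.12, -0.07]), array([ 0.001 , -0.0001,  0.046 ]))
```

View pics/y1.png

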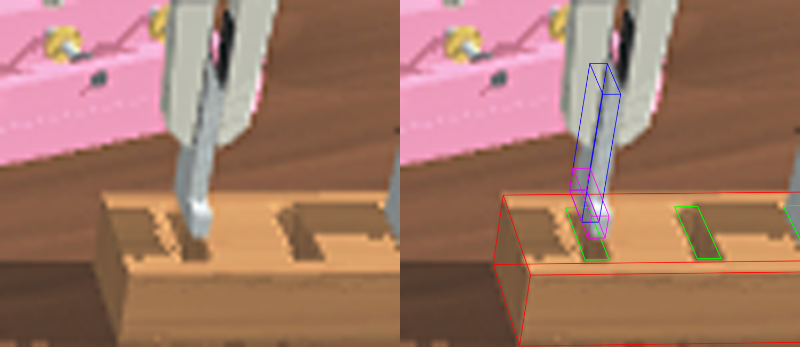

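Call:
step_arm(
  plan=[
    [[0,0,0,0.0008,0,0.004,-1],[0,0,0,0.0008,0,0.01,-1],[0,0,0,0.0008,0,0.014,-1],[0,0,0,0.0008,0,0.018,-1],[0,0,0,0.0008,0,0.018,-1]],
  ],
)

```text
t: 32.92
eef_pos: [0.447, 0.2708, 0.0727]
orientation: [0.493, 3.1, 0.002]
force: [0.2, -0.1, -2.2]
opening: 0.0077
```

```bash
python3 cd.py -5.8 -54; python3 ovc.py y2 -52 0
```

```text
[0.447  0.2708 0.0727] 0.007749292282638562 [ 0.2 -0.1 -2.2] [ 0.01  0.02 -0.01] 32.9167
100 (array([ 0.09,  0.13, -0.04]), array([-0.0002, -0.0001, -0.0273]))
80 (array([ 0.09,  0.13, -0.04]), array([-0.0002, -0.0002, -0.0073]))
60 (array([ 0.09,  0.13, -0.04]), array([-0.0001, -0.0002,  0.0127]))
45 (array([ 0.09,  0.13, -0.04]), array([-0.0001, -0.0002,  0.0277]))
```

View pics/y2.png

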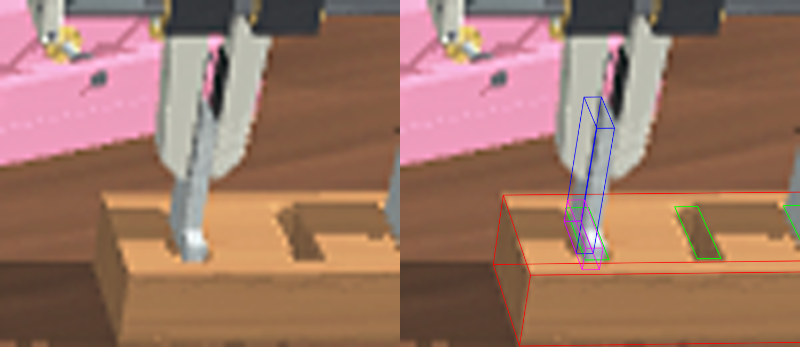

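Entering cleanly (foot at ~34 mm, no force). Continue down.

Call:
step_arm(
  plan=[
    [[0,0,0,0,0,0.006,-1],[0,0,0,0,0,0.012,-1],[0,0,0,0,0,0.018,-1],[0,0,0,0,0,0.024,-1],[0,0,0,0,0,0.027,-1],[0,0,0,0,0,0.027,-1],[0,0,0,0,0,0.027,-1]],
  ],
)

```text
t: 33.55
eef_pos: [0.447, 0.2707, 0.0456]
orientation: [0.493, 3.101, 0.001]
force: [-0.3, -0.8, -2.1]
opening: 0.0076
```

```bash
python3 cd.py -5.8 -54
```

```text
[0.447  0.2707 0.0456] 0.007575364654437625 [-0.3 -0.8 -2.1] [ 0.03 -0.01  0.02] 33.55
100 (array([ 0.06,  0.11, -0.06]), array([-0.0001, -0.    , -0.0544]))
80 (array([ 0.06,  0.11, -0.06]), array([-0.0001, -0.    , -0.0344]))
60 (array([ 0.06,  0.11, -0.06]), array([-0.0001, -0.0001, -0.0144]))
45 (array([ 0.06,  0.11, -0.06]), array([-0.    , -0.0001,  0.0006]))
```

Call:
step_arm(
  plan=[
    [[0,0,0,0,0,0,-0.6],[0,0,0,0,0,0,-0.6],[0,0,0,0,0,0,-0.6],[0,0,0,0,0,0,-0.6],[0,0,0,0,0,0,-0.6],[0,0,0,0,0,-0.02,-0.6],[0,0,0,0,0,-0.05,-0.6],[0,0,0,0,0,-0.05,-1],[0,0,0,0,0,-0.05,-1],[0,0,0,0,0,-0.05,-1],[0,0,0,0,0,-0.05,-1],[0,0,0,0,0,-0.04,-1],[0,0,0,0,0,-0.034,-1],[0,0,0,0,0,-0.03,-1],[0,0,0,0,0,-0.028,-1],[0,0,0,0,0,-0.028,-1]],
  ],
)

```text
t: 34.88
eef_pos: [0.4468, 0.271, 0.0733]
orientation: [0.493, 3.101, 0.001]
force: [-1.8, 0.3, 6.5]
opening: 0.0005
```

```bash
python3 cd.py -5.8 -54; python3 ovb.py y4 -52
```

```text
[0.4468 0.271  0.0733] 0.0004853684122993391 [-1.8  0.3  6.5] [ 0.03  0.43 -0.06] 34.8833
100 (array([ 0.06,  0.06, -0.04]), array([-0.0004, -0.0003, -0.0267]))
80 (array([ 0.06,  0.06, -0.04]), array([-0.0004, -0.0003, -0.0067]))
60 (array([ 0.06,  0.06, -0.04]), array([-0.0004, -0.0003,  0.0133]))
45 (array([ 0.06,  0.06, -0.04]), array([-0.0004, -0.0004,  0.0283]))
```

View pics/y4.png

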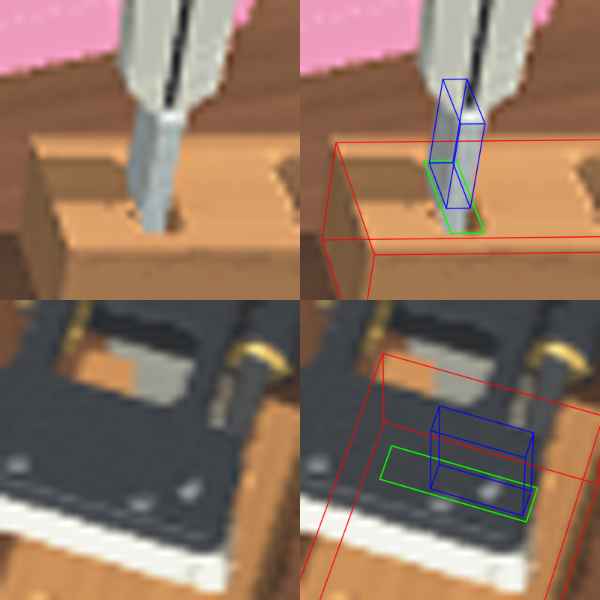

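Call:
step_arm(
  plan=[
    [[0,0,0,0,0,-0.015,-1],[0,0,0,0,0.03,-0.025,-1],[0,0,0,0,0.07,-0.025,-1],[0,0,0,0,0.104,-0.025,-1],[0,0,0,0,0.104,-0.025,-1],[0,0,0,0,0.104,-0.015,-1],[0,0,0,0,0.104,-0.008,-1],[0,0,0,0,0.104,-0.004,-1],[0,0,0,0,0.104,-0.001,-1],[0,0,0,0,0.104,0,-1],[0,0,0,0,0.104,0,-1]],
  ],
)

```text
t: 35.9
eef_pos: [0.4789, 0.3689, 0.0735]
orientation: [0.495, 3.102, 0.001]
force: [-1.5, 1.5, 3.6]
opening: 0.001
```

```bash
python3 cd.py -5.8 50
```

```text
[0.4789 0.3689 0.0735] 0.0009837793981113396 [-1.5  1.5  3.6] [0.02 0.23 0.01] 35.9
100 (array([ 0.04,  0.04, -0.11]), array([-0.0002,  0.0007, -0.0265]))
80 (array([ 0.04,  0.04, -0.11]), array([-0.0001,  0.0007, -0.0065]))
60 (array([ 0.04,  0.04, -0.11]), array([-0.0001,  0.0007,  0.0135]))
45 (array([ 0.04,  0.04, -0.11]), array([-0.0001,  0.0007,  0.0285]))
```

```bash
python3 - <<'E'
from h import *
s=get_state(); print(s['joint_pos'].round(3)); R=s and tool_T()[:3,:3]; print(np.degrees(np.arctan2(R[1,1],R[0,1])))
print(delta([.45,.30,.25]),delta([.45,-.27,.25],downnear(np.radians(78))))
E
```

```text
[-0.848  0.651  0.147  2.002 -0.185  0.5    0.686]
71.87656429137694
(array([0., 0., 0.]), array([ 0.0059, -0.0743, -0.1766])) (array([ 0.04,  0.04, -6.12]), array([-0.1714, -0.6161, -0.1768]))
```

Call:
step_arm(
  plan=[
    [[0,0,0,0,0,-0.03,-1],[0,0,0,0,0,-0.07,-1],[0,0,5,-0.005,-0.03,-0.1,-0.5],[0,0,10,-0.015,-0.065,-0.12,-0.5],[0,0,15,-0.025,-0.1,-0.14,-0.5],[0,0,20,-0.035,-0.135,-0.16,-0.5],[0,0,25,-0.045,-0.17,-0.177,-0.5],[0,0,30,-0.057,-0.205,-0.177,-0.5],[0,0,35,-0.07,-0.24,-0.177,-0.5],[0,0,40,-0.085,-0.275,-0.177,-0.5],[0,0,45,-0.1,-0.31,-0.177,-0.5],[0,0,50,-0.115,-0.345,-0.177,-0.5],[0,0,55,-0.125,-0.38,-0.177,-0.5],[0,0,60,-0.14,-0.415,-0.177,-0.5],[0,0,65,-0.15,-0.45,-0.177,-0.5],[0,0,70,-0.16,-0.485,-0.177,-0.5],[0,0,75,-0.172,-0.52,-0.177,-0.5],[0,0,80,-0.183,-0.555,-0.177,-0.5],[0,0,84,-0.193,-0.585,-0.177,-0.5],[0,0,84,-0.197,-0.597,-0.177,-0.5]],
  ],
)

```text
t: 37.57
eef_pos: [0.4785, -0.2649, 0.2502]
orientation: [2.452, 1.961, -0.001]
force: [-0.3, 0.1, -0.3]
opening: 0.0232
```

Call:
step_arm(
  plan=[
    [[0,0,0,0,0,0,-0.3],[0,0,0,0,0,0,-0.3],[0,0,0,0,0,0,-0.3],[0,0,0,0,0,0,-0.3]],
  ],
)

```text
t: 37.9
eef_pos: [0.4785, -0.2634, 0.25]
orientation: [2.451, 1.964, 0.0]
force: [-0.4, 0.1, -0.2]
opening: 0.0327
```

```bash
python3 - <<'E'
from h import *
s=get_state();print(s['eef_pos'].round(4),np.abs(s['joint_velocities']).max().round(3),s['t'],s['opening'],s['joint_pos'].round(2))
im=get_image("wrist"); cv2.imwrite("pics/se1.png",im)
C=cam("wrist",s); np.save("se1_C.npy",C[1]); print(look("se_grip","wrist",C))
E
```

```text
[ 0.4785 -0.2634  0.25  ] 0.009 37.9 0.03267546141421347 [-0.1   0.41  0.7   2.01 -0.35  0.84  0.58]
[(0.62, array([ 0.4834, -0.2841,  0.0069]))]
```

View pics/se1.png

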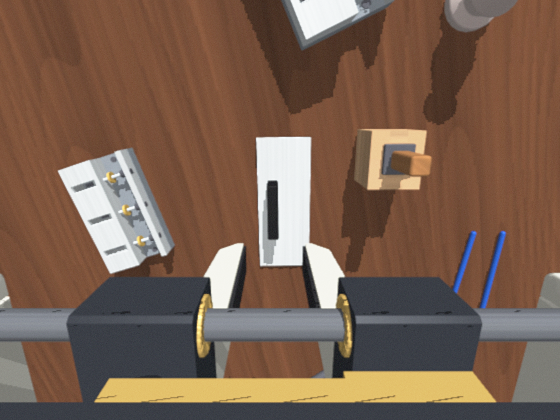

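```bash
python3 - <<'E'
from h import *
im=cv2.imread("pics/se1.png"); cv2.imwrite("pics/se1_c.png",cv2.resize(im[125:280,220:350],None,fx=3.8,fy=3.8,interpolation=cv2.INTER_CUBIC))
E
```

```text
(no output)
```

View pics/se1_c.png

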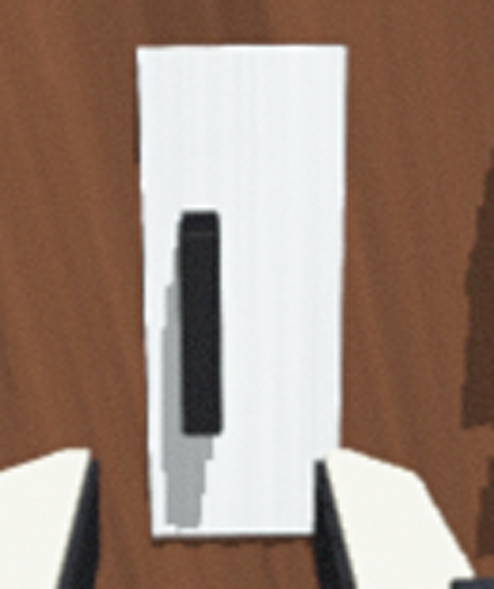

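```bash
python3 - <<'E'
from fit2 import *
C=(camera_params("wrist")["mtx"],np.load("se1_C.npy"))
P=[[-20,90,6],[50,90,6],[-20,-90,6],[-7,35,46],[7,35,46],[7,-35,46],[-7,-35,46]]
U=[(137,47),(347,46),(152,535),(182,233),(220,233),(222,434),(183,434)]
se=fit(C,P,U,[.47,-.29,-.2],3.8,[220,125]); np.save("se.npy",se)
R=downnear(se[2]); print(delta([se[0],se[1],.09],R),delta([se[0],se[1],.013],R))
E
```

```text
[ 0.471  -0.2947 -0.2079] -11.91 [ 0.52  0.13 -0.1  -0.27 -0.02 -0.13 -1.06 -0.51  0.54 -0.65  0.46  0.71
 -0.32  0.84]
(array([ 0.06,  0.04, -0.67]), array([-0.0321, -0.001 ,  0.1602])) (array([ 0.06,  0.04, -0.67]), array([-0.032 , -0.001 ,  0.2372]))
```

Call:
step_arm(
  plan=[
    [[0,0,-0.6,-0.015,-0.003,0.03,-0.2],[0,0,-0.6,-0.03,-0.003,0.065,-0.2],[0,0,-0.6,-0.032,-0.003,0.1,-0.2],[0,0,-0.6,-0.032,-0.003,0.135,-0.2],[0,0,-0.6,-0.032,-0.003,0.165,-0.2],[0,0,-0.6,-0.032,-0.003,0.19,-0.2],[0,0,-0.6,-0.032,-0.003,0.21,-0.2],[0,0,-0.6,-0.032,-0.003,0.228,-0.2],[0,0,-0.6,-0.032,-0.003,0.234,-0.2],[0,0,-0.6,-0.032,-0.003,0.234,-0.2],[0,0,-0.6,-0.032,-0.003,0.234,-0.2]],
  ],
)

```text
t: 38.92
eef_pos: [0.4693, -0.2941, 0.0166]
orientation: [2.44, 1.977, 0.0]
force: [-0.2, -0.8, 0.3]
opening: 0.0371
```

```bash
python3 - <<'E'
from h import *
s=get_state();print(s['eef_pos'].round(4),s['opening'],s['force'].round(1)); se=np.load("se.npy")
print(delta([se[0],se[1],.015],downnear(se[2])))
im=get_image("wrist"); cv2.imwrite("pics/se2.png",im)
a=get_image("scene")[180:300,80:240]; cv2.imwrite("pics/se2s.png",cv2.resize(a,None,fx=4,fy=4))
E
```

```text
[ 0.4693 -0.2941  0.0166] 0.03712743065227225 [-0.2 -0.8  0.3]
(array([ 0.07,  0.04, -0.04]), array([-0.0003,  0.0017,  0.0016]))
```

View pics/se2s.png

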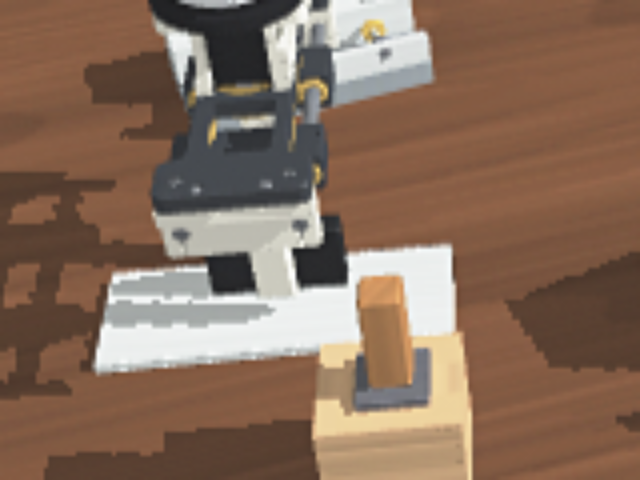

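Call:
step_arm(
  plan=[
    [[0,0,0,0,0,0.001,-1],[0,0,0,0,0,0.001,-1],[0,0,0,0,0,0.001,-1],[0,0,0,0,0,0.001,-1],[0,0,0,0,0,0.001,-1],[0,0,0,0,0,0.001,-1],[0,0,0,0,0,0.001,-1],[0,0,0,0,0,0.001,-1]],
  ],
  force=50,
)

```text
t: 39.68
eef_pos: [0.4699, -0.2944, 0.0167]
orientation: [2.438, 1.976, 0.002]
force: [-0.6, 1.4, 5.7]
opening: 0.0135
```

```bash
python3 - <<'E'
from h import *
s=get_state();print(s['eef_pos'].round(4),s['opening'],s['force'].round(1)); np.save("segrasp.npy",s['eef_pos'])
R=downnear(DRAG[2])
for z in (70,): print(delta(dragp(-115,0,z),R))
E
```

```text
[ 0.4699 -0.2944  0.0167] 0.013517754824878585 [-0.6  1.4  5.7]
(array([  0.17,   0.09, -24.53]), array([ 0.2472, -0.0809, -0.0538]))
```

Call:
step_arm(
  plan=[
    [[0,0,0,0,0,-0.01,-1],[0,0,0,0,0,-0.03,-1],[0,0,0,0.005,-0.02,-0.054,-1],[0,0,-3,0.03,-0.04,-0.054,-1],[0,0,-6,0.06,-0.055,-0.054,-1],[0,0,-10,0.095,-0.065,-0.054,-1],[0,0,-14,0.13,-0.07,-0.054,-1],[0,0,-18,0.165,-0.075,-0.054,-1],[0,0,-22,0.2,-0.08,-0.054,-1],[0,0,-24.5,0.23,-0.081,-0.054,-1],[0,0,-24.5,0.247,-0.081,-0.054,-1],[0,0,-24.5,0.247,-0.081,-0.054,-1],[0,0,-24.5,0.247,-0.081,-0.054,-1],[0,0,-24.5,0.247,-0.081,-0.054,-1],[0,0,-24.5,0.247,-0.081,-0.054,-1]],
  ],
)

```text
t: 40.93
eef_pos: [0.4415, -0.037, 0.0704]
orientation: [1.965, 2.446, 0.0]
force: [0.1, -0.5, -1.3]
opening: 0.0134
```

```bash
cat > sed.py <<'E'
from h import *
import sys
tag=sys.argv[1]
s=get_state();print(s['eef_pos'].round(4),s['opening'],s['force'].round(1),s['moment'].round(2),s['t'])
R=downnear(DRAG[2]); print("to -100,z17.5",delta(dragp(-100,0,17.5),R),"-80",delta(dragp(-80,0,17.5),R))
im=get_image("wrist"); cv2.imwrite(f"pics/{tag}w.png",im)
a=[]
for n,(x,y) in (("scene",(200,170)),("side",(200,160))):
    im=get_image(n);cv2.imwrite(f"pics/{tag}_{n}.png",im);a.append(cv2.resize(im[y:y+120,x:x+133],(400,361),interpolation=cv2.INTER_CUBIC))
cv2.imwrite(f"pics/{tag}.png",np.hstack(a))
E
python3 sed.py e1
```

```text
[ 0.4415 -0.037   0.0704] 0.013381772008212181 [ 0.1 -0.5 -1.3] [-0.08  0.05  0.01] 40.9333
to -100,z17.5 (array([ 0.14,  0.15, -0.14]), array([0.0014, 0.0155, 0.053 ])) -80 (array([ 0.14,  0.15, -0.14]), array([0.0014, 0.0355, 0.053 ]))
```

View pics/e1.png

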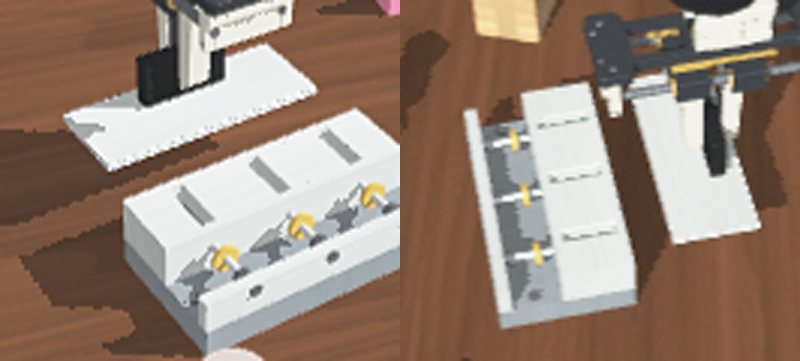

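View pics/e1w.png

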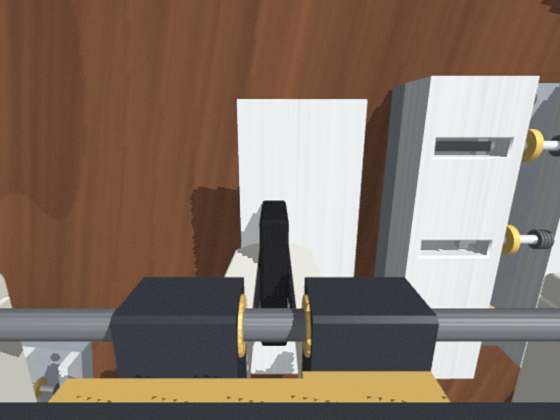

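Call:
step_arm(
  plan=[
    [[0,0,0,0.001,0.008,0.02,-1],[0,0,0,0.0014,0.0155,0.04,-1],[0,0,0,0.0014,0.0155,0.049,-1],[0,0,0,0.0014,0.0155,0.0525,-1],[0,0,0,0.0014,0.0155,0.0525,-1],[0,0,0,0.0014,0.0155,0.0525,-1]],
  ],
)

```text
t: 41.58
eef_pos: [0.4561, -0.0329, 0.0179]
orientation: [1.967, 2.445, 0.0]
force: [-0.0, -0.3, -2.3]
opening: 0.0136
```

```bash
python3 sed.py e2
```

```text
[ 0.4561 -0.0329  0.0179] 0.013625145867033584 [-0.  -0.3 -2.3] [-0.09  0.13 -0.02] 41.5833
to -100,z17.5 (array([ 0.11,  0.13, -0.22]), array([0.0004, 0.0004, 0.0004])) -80 (array([ 0.11,  0.13, -0.22]), array([0.0005, 0.0204, 0.0005]))
```

View pics/e2w.png

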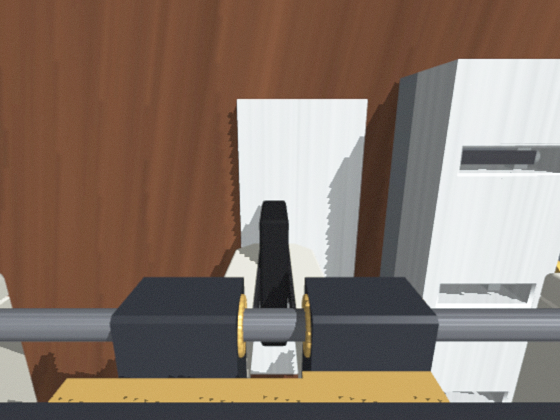

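Call:
step_arm(
  plan=[
    [[0,0,-0.2,0.0004,0.006,0.0006,-1],[0,0,-0.2,0.0004,0.012,0.0006,-1],[0,0,-0.2,0.0004,0.016,0.0008,-1],[0,0,-0.2,0.0004,0.018,0.0008,-1],[0,0,-0.2,0.0004,0.018,0.0008,-1],[0,0,-0.2,0.0004,0.018,0.0008,-1]],
  ],
)

```text
t: 42.23
eef_pos: [0.4741, -0.0282, 0.0175]
orientation: [1.961, 2.449, 0.001]
force: [-0.2, -0.4, -3.0]
opening: 0.0137
```

```bash
python3 sed.py e3
```

```text
[ 0.4741 -0.0282  0.0175] 0.013709942751732141 [-0.2 -0.4 -3. ] [-0.07  0.07  0.03] 42.2333
to -100,z17.5 (array([0.17, 0.17, 0.06]), array([-0.0003, -0.0182, -0.0001])) -80 (array([0.17, 0.17, 0.06]), array([-0.0003,  0.0018, -0.    ]))
```

View pics/e3w.png

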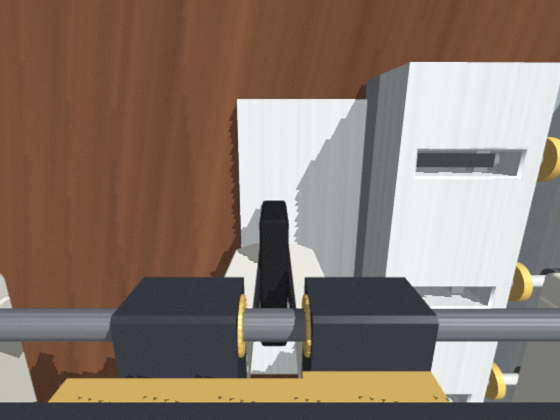

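Call:
step_arm(
  plan=[
    [[0,0,0,0,0.001,0.0003,-1],[0,0,0,0,0.0018,0.0004,-1],[0,0,0,0,0.0024,0.0004,-1],[0,0,0,0,0.0024,0.0004,-1],[0,0,0,0,0.0024,0.0004,-1]],
  ],
)

```text
t: 42.8
eef_pos: [0.4745, -0.028, 0.017]
orientation: [1.964, 2.45, -0.001]
force: [-4.9, -2.4, 0.7]
opening: 0.0138
```

```bash
python3 sed.py e4
```

```text
[ 0.4745 -0.028   0.017 ] 0.013780817203787495 [-4.9 -2.4  0.7] [-0.5   1.22 -0.12] 42.8
to -100,z17.5 (array([ 0.02,  0.11, -0.01]), array([-0.0004, -0.0186, -0.0005])) -80 (array([ 0.02,  0.11, -0.01]), array([-0.0004,  0.0014, -0.0005]))
```

View pics/e4.png

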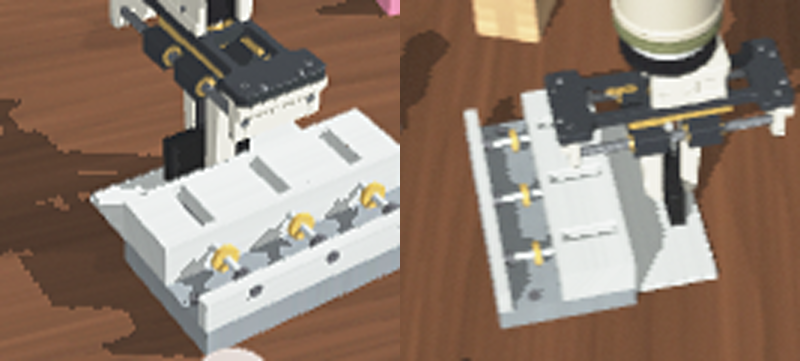

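Call:
step_arm(
  plan=[
    [[0,0,0,0,0.0018,0.0004,-1],[0,0,0,0,0.0026,0.0006,-1],[0,0,0,0,0.0026,0.0006,-1],[0,0,0,0,0.0026,0.0006,-1]],
  ],
)

```text
t: 43.28
eef_pos: [0.4746, -0.028, 0.0166]
orientation: [-1.965, -2.449, 0.004]
force: [-9.3, -2.8, 8.5]
opening: 0.0135
```

```bash
python3 sed.py e5
```

```text
[ 0.4746 -0.028   0.0166] 0.013546993502072517 [-9.3 -2.8  8.5] [-0.66  1.68 -0.05] 43.2833
to -100,z17.5 (array([-0.17,  0.05, -0.08]), array([-0.0004, -0.0187, -0.0008])) -80 (array([-0.17,  0.05, -0.08]), array([-0.0004,  0.0013, -0.0009]))
```

View pics/e5w.png

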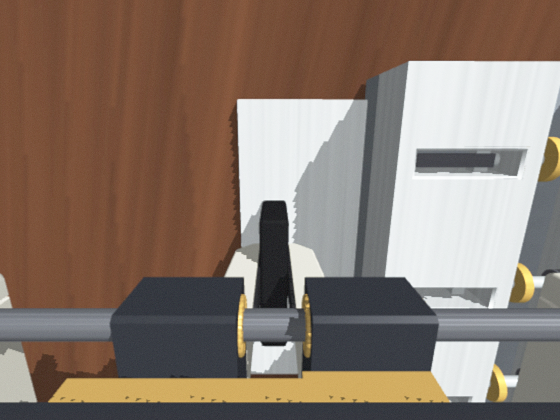

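Call:
step_arm(
  plan=[
    [[0,0,0,0,0,0,-0.4],[0,0,0,0,0,0,-0.3],[0,0,0,0,0,0,-0.3],[0,0,0,0,0,0,-0.3],[0,0,0,0,0,0,-0.3],[0,0,0,0,0,0,-0.3],[0,0,0,0,0,-0.01,-0.3],[0,0,0,0,0,-0.03,-0.3],[0,0,0,0,0,-0.06,-0.3],[0,0,0,0,0,-0.1,-0.3],[0,0,0,0,0,-0.14,-0.3],[0,0,0,0,0,-0.18,-0.3],[0,0,0,0,0,-0.22,-0.3],[0,0,0,0,0,-0.25,-0.3],[0,0,0,0,0,-0.25,-0.3],[0,0,0,0,0,-0.25,-0.3],[0,0,0,0,0,-0.25,-0.3]],
  ],
)

```text
t: 44.85
eef_pos: [0.4748, -0.0271, 0.2661]
orientation: [-1.964, -2.45, 0.004]
force: [0.4, 0.3, -0.6]
opening: 0.0324
```

```bash
python3 sed.py e6; python3 - <<'E'
from h import *
im=cv2.imread("pics/e6w.png");np.save("e6_C.npy",cam("wrist")[1])
cv2.imwrite("pics/e6c.png",cv2.resize(im[60:300,160:460],None,fx=2.6,fy=2.5,interpolation=cv2.INTER_CUBIC))
E
```

```text
[ 0.4748 -0.0271  0.2661] 0.03238490338496536 [ 0.4  0.3 -0.6] [-0.04  0.05 -0.02] 44.85
to -100,z17.5 (array([-0.19,  0.01, -0.03]), array([-0.0011, -0.0183,  0.2487])) -80 (array([-0.19,  0.01, -0.03]), array([-0.0011,  0.0017,  0.2486]))
```

View pics/e6w.png

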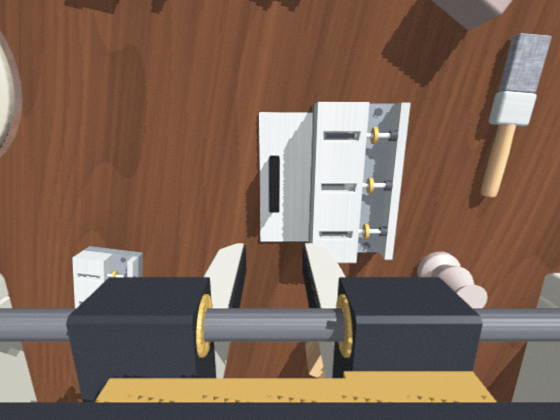

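View pics/e6_scene.png

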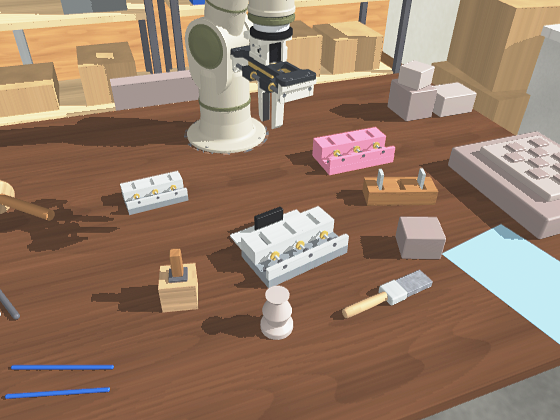

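View pics/e6_side.png

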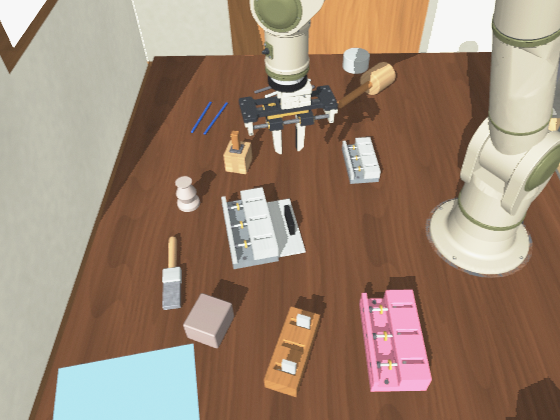

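```bash
python3 - <<'E'
import cv2
im=cv2.imread("pics/e6w.png")
cv2.imwrite("pics/e6d.png",cv2.resize(im[95:270,245:425],None,fx=4.2,fy=3.4,interpolation=cv2.INTER_CUBIC))
E
```

```text
(no output)
```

View pics/e6d.png

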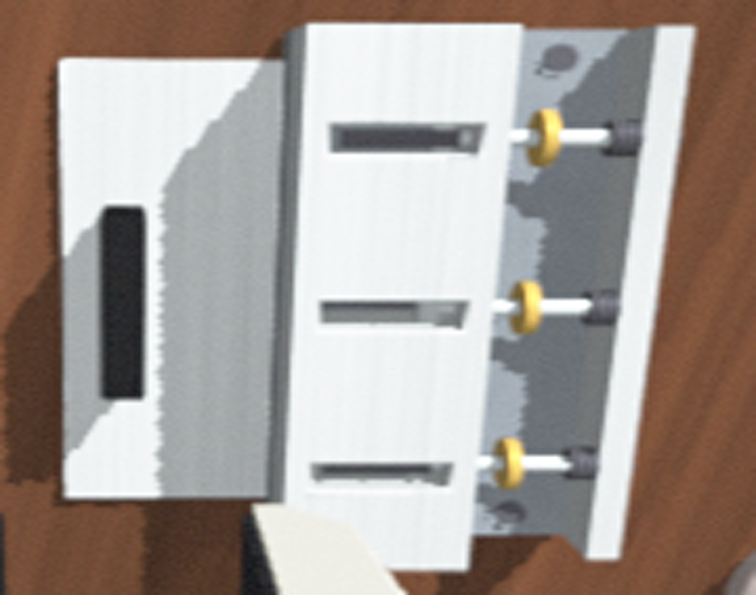

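```bash
python3 -c "
from cell import *
print(get_state()['joint_velocities'].round(3)); print(finish_job())"
```

```text
[ 0.003  0.002  0.003 -0.005  0.002  0.004 -0.002]
the job is handed in; nothing more can be done
None
```

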